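# Tidy the seasonings: jars into the ring racks, bottles into the cradle

### The job

Clear the seasonings off the kitchen worktop: stand every spice jar upright in a ring of the rack made for its size, down on the rack's base board (small jars in the small-ring rack, large jars in the large-ring rack), and lay every vinegar bottle on its side in its own trough of the wooden cradle, with its straight body centred on both saddles. Do not drop anything or let a bottle fall over on the worktop, and leave the ramekin, tin and mug where they stand.

Things in the scene. Friction and masses are not known exactly. Their poses are not given: they have to be found in the camera images.
- small1: small spice jar: clear glass cylinder with brown filling and a steel lid of the same width, 42 mm diameter, 70 mm high (lid is the top 16 mm), about 0.13 kg, bottom-heavy; origin at the centre of its underside, z up along its axis; standing loose on the worktop. May be absent
- small2: small spice jar: clear glass cylinder with brown filling and a steel lid of the same width, 42 mm diameter, 70 mm high (lid is the top 16 mm), about 0.13 kg, bottom-heavy; origin at the centre of its underside, z up along its axis; standing loose on the worktop. May be absent
- small3: small spice jar: clear glass cylinder with brown filling and a steel lid of the same width, 42 mm diameter, 70 mm high (lid is the top 16 mm), about 0.13 kg, bottom-heavy; origin at the centre of its underside, z up along its axis; standing loose on the worktop. May be absent
- large1: large spice jar: clear glass cylinder with brown filling and a steel lid of the same width, 54 mm diameter, 75 mm high (lid is the top 16 mm), about 0.21 kg, bottom-heavy; origin at the centre of its underside, z up along its axis; standing loose on the worktop. May be absent
- large2: large spice jar: clear glass cylinder with brown filling and a steel lid of the same width, 54 mm diameter, 75 mm high (lid is the top 16 mm), about 0.21 kg, bottom-heavy; origin at the centre of its underside, z up along its axis; standing loose on the worktop. May be absent
- bottle1: green glass vinegar bottle, closed, white label, 140 mm high, 0.25 kg: straight body 50 mm diameter up to 90 mm above its underside, shoulder to 106 mm, black neck and cap 24 mm diameter to 140 mm; centre of mass about 55 mm up; origin: centre of its underside, z along its axis towards the cap; starts upright on the worktop. May be absent
- bottle1_mid (a point): point on bottle1's axis halfway along its straight body, 45 mm above the underside
- bottle2: green glass vinegar bottle, closed, white label, 140 mm high, 0.25 kg: straight body 50 mm diameter up to 90 mm above its underside, shoulder to 106 mm, black neck and cap 24 mm diameter to 140 mm; centre of mass about 55 mm up; origin: centre of its underside, z along its axis towards the cap; starts upright on the worktop. May be absent
- bottle2_mid (a point): point on bottle2's axis halfway along its straight body, 45 mm above the underside
- rack_small: low wooden spice rack for the small jars, fixed to the worktop: block 70 mm (x) by 200 mm (y), 40 mm high, with three round rings in a row along its own y, 62 mm apart; each ring is an open-topped round bore 46.5 mm wide with a 2.5 mm chamfer, 30 mm deep, down to the base board (10 mm above the worktop); origin at the centre of its underside
- rack_large: low wooden spice rack for the large jars, fixed to the worktop: block 80 mm (x) by 170 mm (y), 40 mm high, with two round rings in a row along its own y, 78 mm apart; each ring is an open-topped round bore 58.5 mm wide with a 2.5 mm chamfer, 30 mm deep, down to the base board (10 mm above the worktop); origin at the centre of its underside
- rack_small_ring0 (a point): centre of ring 0 of rack_small, at the top of the base board (10 mm above the worktop), where a seated small jar's underside centre comes to rest; axes as the rack's
- rack_small_ring1 (a point): centre of ring 1 of rack_small, at the top of the base board (10 mm above the worktop), where a seated small jar's underside centre comes to rest; axes as the rack's
- rack_small_ring2 (a point): centre of ring 2 of rack_small, at the top of the base board (10 mm above the worktop), where a seated small jar's underside centre comes to rest; axes as the rack's
- rack_large_ring0 (a point): centre of ring 0 of rack_large, at the top of the base board (10 mm above the worktop), where a seated large jar's underside centre comes to rest; axes as the rack's
- rack_large_ring1 (a point): centre of ring 1 of rack_large, at the top of the base board (10 mm above the worktop), where a seated large jar's underside centre comes to rest; axes as the rack's
- cradle: wooden bottle cradle, fixed: base board 80 (x) by 156 (y) by 8 mm thick; two troughs along its own x, 90 mm apart, each a pair of V saddles (45 degree flanks, 12 mm thick, 40 mm wide across y, tips about 30 mm above the worktop) centred 27 mm either side of the middle; fingers have room beside and between them. Origin: centre of its underside
- trough0 (a point): middle of trough 0 of the cradle (at own y = -45 mm), on the axis of a bottle that lies in it, 45 mm above the worktop; axes as the cradle's, x along the trough; the bottle's straight body lies over both saddles, its cap may point either way
- trough1 (a point): middle of trough 1 of the cradle (at own y = +45 mm), on the axis of a bottle that lies in it, 45 mm above the worktop; axes as the cradle's, x along the trough; the bottle's straight body lies over both saddles, its cap may point either way
- ramekin: white ceramic ramekin, 64 mm wide, 35 mm high, loose among the jars; a bystander, origin at the centre of its underside
- tin: food tin with a paper label, 66 mm diameter, 80 mm high, loose; a bystander, origin at the centre of its underside
- mug: blue ceramic mug with a handle, 76 mm diameter, 85 mm high, loose; a bystander, origin at the centre of its underside

How it is judged:
By the outcome, as a careful person would: the job done as asked, in the order asked, and still so for the second after the job is handed in, with the robot touching nothing.
Of small1, small2, small3, large1, large2 only 4 to 5 are there at a start; the rules pass over those that are not, and their reading is None.
Of bottle1, bottle2 only 1 to 2 are there at a start; the rules pass over those that are not, and their reading is None.
At some moment in a run one of small1, small2, small3, large1, large2 may be knocked a few centimetres aside while the robot is not near it.
It also fails if it takes over 210 s, if anything falls off the work surface, if the arm or the gripper's body presses on something with over 40 N, if the wrist force passes 120 N, or if a joint passes its speed limit or range.

### The arm

A 6-joint arm with a two-finger parallel gripper is mounted at the origin on the work surface. World frame = base frame: x ahead of the robot, y to its left, z up, the work surface at z = 0. Lengths are in m, angles in rad, forces in N, time in s.
With the tool pointing down it reaches from about 0.25 to 0.775 m from the base axis. Payload 4 kg.
Tool frame: the origin (TCP) lies midway between the tips of the shut fingers; the grasp point (between the pads) lies 19 mm behind it (robot.pinch_z is the distance from the TCP to the grasp point, in m); x points along the fingers, y is the direction in which the jaws open and shut, and the axes are right-handed (so a half turn about x gives the same grasp; the last joint's range is limited). The gripper opens to 94 mm and grips with 3 to 60 N. Pads are 16 mm wide; open, the fingers measure 119 mm over their backs; the gripper's body (75 mm by 177 mm) begins 78 mm behind the grasp point.
Start: joints at [1.021, 0.087, 1.371, -0, 1.684, -0.103], TCP at [0.238, 0.496, 0.182] pointing down, gripper open.
Joint ranges: [-3.1, 3.1], [-0.76, 2.03], [0.27, 2.55], [-1.08, 4.22], [0.17, 2.65], [-2.57, 2.57]. Speed limits (rad/s): [2.79, 2.79, 3.14, 3.14, 3.14, 3.14].

### API

Orientations are given as [roll, pitch, yaw] about the fixed x, y, z axes, in that order (R = Rz(yaw) Ry(pitch) Rx(roll)).
In Python, from bench import robot, imaging gives the robot as it stands. The module is installed in compiled form; this text tells all that it offers.
- The arm moves only by the tool drive_tool, never from a script. Its argument "commands" is a list that holds one entry, the list of rows, each a list of 4 numbers: the shift along the tool's x, y, z as a fraction of full scale, then the turn about the tool's x as a fraction of full scale. A call has 1 to 20 rows; each row shifts and turns the commanded pose from where the row before left it, along the tool's axes as they then stand; what a row does not reach is not made up. Full scale, the value 1, is 0.25 m for a shift and 360 degrees for a turn. A row lasts 1/10 s, in which the tool goes at most 50 mm and 8.59 degrees, less where a joint would pass 70% of its speed; a pose out of reach is approached as far as the arm can. A call with a number of a shift or a turn outside -1 to 1 is refused whole. A call with a gripper value outside its range is refused whole. "grip" is the opening, from 0 (shut) to 1 (fully open), set as the call begins (left out, the last holds). The fingers move at their own pace and stop on an object; the grip force is fixed at half the most. Time passes only in rows, so rows that do not move let the fingers close. It gives the time, the measured TCP pose, the force and the opening at its end, in the units of the state.
- robot.get_obs(): the state, without advancing time (a new reading comes with each control period).
- imaging.snapshot(name): name is "side" or "top" or "wrist"; returns a dict with "pixels" (384x512x3 uint8, red, green, blue), "z_map" (384x512 float32, m along the optical axis (not along the pixel's ray), 0 where there is no reading), "mtx" (3x3 intrinsics, pixels), "extrinsics" (4x4, takes a point from world to camera coordinates). Camera axes: x right, y up, looking along -z (the intrinsics and any distortion apply to the point x, -y, -z); pixel columns grow to the right and rows downward; lengths in m; the calibration is good to about 2 mm. A picture is of the moment at which its call begins.
- robot.close_job(): hands the job in, once; it reports no verdict.
The state is a dict: "time": time; "joint_positions": joint angles; "qvel": joint speeds; "joint_torque": joint torques, N m; "tool_pos": TCP position; "ee_rot": TCP orientation; "wrist_force": force on the tool from outside, world axes, zero at the start; "wrist_torque": the same for the moment, N m; "width": finger opening in m.
Only numpy, scipy, OpenCV 4.12 (cv2) and the standard library are available. Lean on these libraries where they do the work, as an engineer would, in place of code of your own. Each camera call takes 0.05 s, during which the arm holds its last target.

## Working session

There is one attempt and no reset: what is moved stays moved. The work goes in short steps, Python scripts to look and compute and a tool call to move; the robot and the scene stay as the last step left them, time stands still between calls to the robot, and variables do not carry over. Pictures are saved under pics/ and viewed, and the job is handed in when it is done.

Besides the shell and the picture viewer there is one more tool, called after "Request:" by a JSON object that holds its "api" and its "payload", one argument or row to a line. drive_tool: Moves the arm, as the interface text tells. Shift numbers are shares of 0.25 m and turn numbers shares of 360 degrees, none past 1 either way. Its arguments: {"type":"object","properties":{"commands":{"type":"array","items":{"type":"array","items":{"type":"array","items":{"type":"number","minimum":-1,"maximum":1}}}},"grip":{"type":"number"}},"required":["commands"]}

```bash
mkdir -p pics; ls; python3 - <<'E'
from bench import robot, imaging
import cv2, numpy as np
print(robot.get_obs(), robot.pinch_z)
for n in ["top","side","wrist"]:
    s=imaging.snapshot(n)
    np.savez(f"pics/{n}0.npz",**s)
    cv2.imwrite(f"pics/{n}0.png",s["pixels"][:,:,::-1])
    print(n,s["mtx"],s["extrinsics"])
E
```

```text
pics
{'time': 0.0, 'joint_positions': array([ 1.02088483e+00,  8.79440685e-02,  1.37224292e+00, -1.93394979e-06,
        1.68360453e+00, -1.03076927e-01]), 'qvel': array([-0.00048722, -0.0011566 ,  0.001289  , -0.00053258, -0.00059854,
       -0.00115455]), 'joint_torque': array([ 1.01876129e-03, -3.40178061e+01, -3.02433515e+01,  7.17389211e-02,
        3.28240881e-02, -1.51842705e-04]), 'tool_pos': array([0.23733969, 0.49548858, 0.18121597]), 'ee_rot': array([-1.67299911,  1.56859745, -2.1198339 ]), 'wrist_force': array([ 0.97682133, -0.02506191, -0.12297668]), 'wrist_torque': array([-0.00503105, -0.01781173, -0.02324212]), 'width': 0.09406351308829906} 0.0188
top [[435.12523676   0.         252.88959778]
 [  0.         435.12523676 194.26088247]
 [  0.           0.           1.        ]] [[-0.01208013 -0.99991956 -0.00386524  0.01666776]
 [ 0.99204048 -0.0124693   0.12530044 -0.55268218]
 [-0.12533856 -0.00232083  0.99211131 -1.03771899]
 [ 0.          0.          0.          1.        ]]
side [[354.74169967   0.         255.33369749]
 [  0.         354.74169967 188.79993588]
 [  0.           0.           1.        ]] [[ 0.74052087 -0.67203028  0.00203532 -0.41768878]
 [ 0.47251958  0.52282562  0.7094918  -0.29105591]
 [-0.47786409 -0.52443175  0.70471076 -0.69913865]
 [ 0.          0.          0.          1.        ]]
wrist [[266.13833666   0.         252.53225117]
 [  0.         266.13833666 191.63818791]
 [  0.           0.           1.        ]] [[ 0.43238373  0.90168815 -0.0016672  -0.54792391]
 [-0.87728253  0.42025186 -0.23187008  0.02355505]
 [-0.20837386  0.10171945  0.97274534 -0.39088767]
 [ 0.          0.          0.          1.        ]]
```

View pics/top0.png

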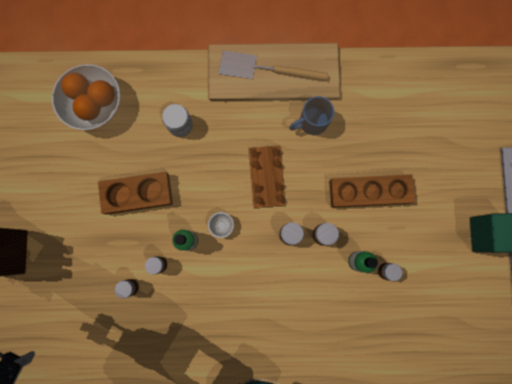

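View pics/side0.png

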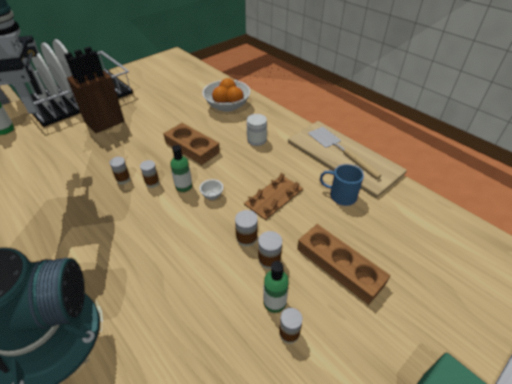

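View pics/wrist0.png

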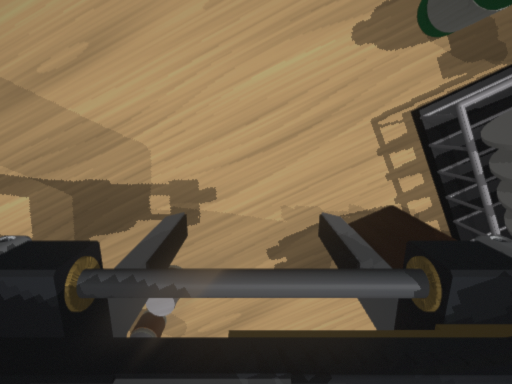

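```bash
cat > h.py <<'E'
import numpy as np, cv2
from scipy.spatial.transform import Rotation as Rn
def cloud(s):
    K=s["mtx"];E=s["extrinsics"];z=s["z_map"]
    v,u=np.mgrid[0:z.shape[0],0:z.shape[1]]
    x=(u-K[0,2])/K[0,0];y=(v-K[1,2])/K[1,1]
    P=np.stack([x*z,-y*z,-z],-1)
    W=(P-E[:3,3])@E[:3,:3]
    W[z<=0]=np.nan
    return W
def ray(s,uv,h):
    K=s["mtx"];E=s["extrinsics"];uv=np.atleast_2d(uv)
    d=np.stack([(uv[:,0]-K[0,2])/K[0,0],-(uv[:,1]-K[1,2])/K[1,1],-np.ones(len(uv))],-1)@E[:3,:3]
    c=-E[:3,:3].T@E[:3,3]
    return c+d*((h-c[2])/d[:,2])[:,None]
def proj(s,P):
    K=s["mtx"];E=s["extrinsics"];p=np.atleast_2d(P)@E[:3,:3].T+E[:3,3]
    return np.stack([K[0,0]*p[:,0]/-p[:,2]+K[0,2],K[1,1]*p[:,1]/p[:,2]+K[1,2]],-1)
def tool(o):
    R=Rn.from_euler('xyz',o["ee_rot"]).as_matrix(); return np.array(o["tool_pos"]),R
E
python3 - <<'E'
from h import *
s=dict(np.load("pics/top0.npz"))
W=cloud(s)
hm=W[...,2]
print(np.nanpercentile(hm,[1,10,50,90,99]))
m=((hm>0.012)&(hm<0.16)&(W[...,0]>0.2)&(W[...,0]<0.8)).astype(np.uint8)
n,l,st,c=cv2.connectedComponentsWithStats(m)
for i in range(1,n):
    if st[i,4]<60: continue
    w=W[l==i]; t=np.nanpercentile(w[:,2],97)
    k=w[:,2]>t-0.006
    lo,hi=w[k].min(0),w[k].max(0)
    print(np.round(c[i]),st[i,4],"top %.3f"%t,"c",np.round((lo+hi)[:2]/2,4),"ext",np.round(hi-lo,3)[:2])
v=np.nan_to_num(hm/0.15*255).clip(0,255).astype(np.uint8)
cv2.imwrite("pics/h0.png",cv2.resize(cv2.applyColorMap(v,2),None,fx=1.5,fy=1.5,interpolation=0))
from bench import robot
p,R=tool(robot.get_obs());print(p,R)
big=cv2.resize(s["pixels"][130:310,80:430,::-1],None,fx=2.2,fy=2.2,interpolation=cv2.INTER_CUBIC);cv2.imwrite("pics/topz.png",big)
E
```

```text
[-7.57863665e-01 -7.46463723e-01 -6.48822181e-04  1.66813144e-02
  1.04106577e-01]
[ 85. 110.] 1698 top 0.084 c [0.7756 0.4056] ext [0.049 0.077]
[314. 115.] 780 top 0.086 c [ 0.7471 -0.1486] ext [0.075 0.075]
[177. 120.] 736 top 0.083 c [0.7408 0.1982] ext [0.06  0.058]
[254. 158.] 75 top 0.031 c [0.6457 0.006 ] ext [0.047 0.015]
[133. 193.] 1736 top 0.043 c [0.5608 0.3045] ext [0.1   0.178]
[372. 190.] 1800 top 0.042 c [ 0.5594 -0.2837] ext [0.078 0.202]
[278. 192.] 82 top 0.031 c [ 0.5587 -0.0538] ext [0.045 0.012]
[492. 233.] 1559 top 0.111 c [ 0.4494 -0.5534] ext [0.088 0.05 ]
[220. 224.] 350 top 0.037 c [0.4795 0.0913] ext [0.061 0.059]
[290. 234.] 434 top 0.078 c [ 0.4541 -0.0798] ext [0.049 0.049]
[325. 234.] 475 top 0.078 c [ 0.453  -0.1618] ext [0.049 0.05 ]
[ 12. 251.] 1151 top 0.115 c [0.4206 0.5785] ext [0.105 0.006]
[184. 240.] 452 top 0.141 c [0.4426 0.1744] ext [0.022 0.024]
[374. 266.] 881 top 0.140 c [ 0.3856 -0.2477] ext [0.022 0.024]
[155. 265.] 318 top 0.073 c [0.3847 0.2455] ext [0.037 0.038]
[126. 288.] 359 top 0.073 c [0.3294 0.3152] ext [0.039 0.04 ]
[0.2374261  0.49561686 0.18149693] [[-8.35432254e-04  4.32102392e-01  9.01824165e-01]
 [-1.41470664e-03  9.01823067e-01 -4.32103176e-01]
 [-9.99998650e-01 -1.63680957e-03 -1.42113953e-04]]
```

View pics/topz.png

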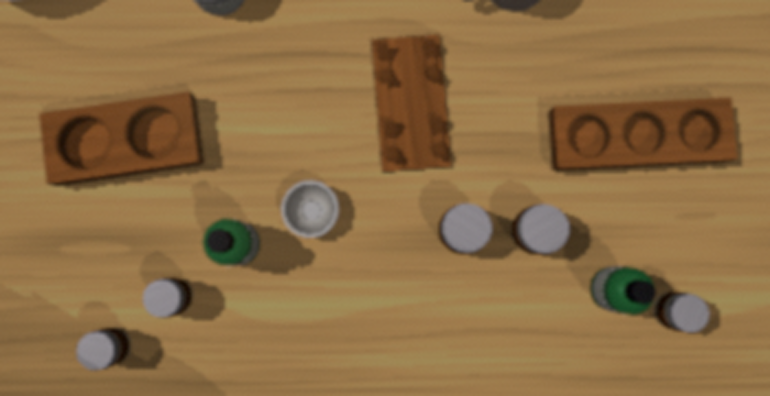

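View pics/h0.png

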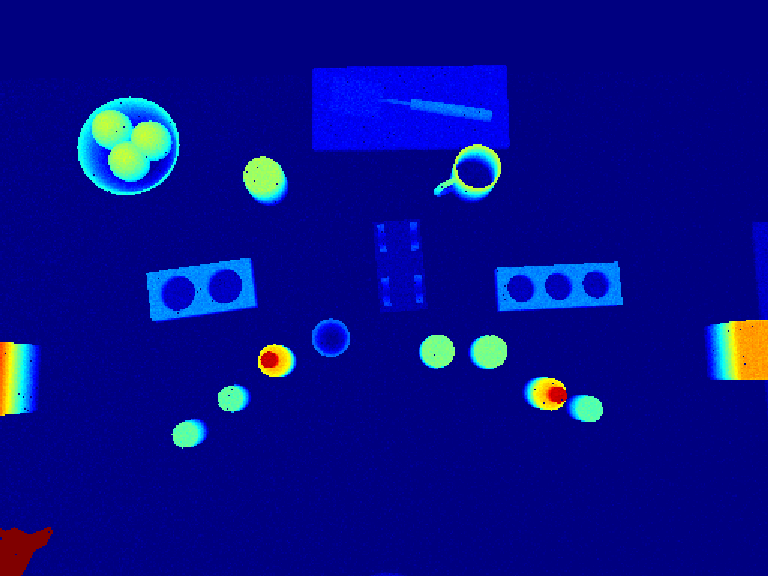

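```bash
cat >> h.py <<'E'
def topc(s,seed,h,win=24,tol=0.007,thr=None):
    """object with flat top at height h near world xy seed: centroid of pixels near top height -> world xy, and eq. diameter"""
    W=cloud(s); hm=W[...,2]
    d=np.hypot(W[...,0]-seed[0],W[...,1]-seed[1])
    m=((hm>h-tol)&(hm<h+0.012)&(d<0.05)).astype(np.uint8)
    m=cv2.morphologyEx(m,cv2.MORPH_CLOSE,np.ones((3,3)))
    n,l,st,c=cv2.connectedComponentsWithStats(m)
    if n<2: return None
    i=1+np.argmax(st[1:,4])
    v,u=np.nonzero(l==i)
    P=ray(s,np.stack([u,v],-1).astype(float),h)
    A=st[i,4]
    # pixel area at that height
    a=np.linalg.norm(ray(s,c[i]+[1,0],h)-ray(s,c[i],h))*np.linalg.norm(ray(s,c[i]+[0,1],h)-ray(s,c[i],h))
    return P.mean(0)[:2],2*np.sqrt(A*a/np.pi)
def rect(s,seed,h,lo,hi,size,r=0.14):
    W=cloud(s);hm=W[...,2]
    m=((hm>lo)&(hm<hi)&(np.hypot(W[...,0]-seed[0],W[...,1]-seed[1])<r)).astype(np.uint8)
    m=cv2.morphologyEx(m,cv2.MORPH_OPEN,np.ones((2,2)))
    v,u=np.nonzero(m)
    P=ray(s,np.stack([u,v],-1).astype(float),h)[:,:2]
    return cv2.minAreaRect(P.astype(np.float32)),P
E
python3 - <<'E'
from h import *
from bench import imaging
s=imaging.snapshot("top"); np.savez("pics/t1.npz",**s)
for n,sd,h in [("b1",(.4426,.1744),.14),("b2",(.3856,-.2477),.14),("l1",(.454,-.08),.075),("l2",(.453,-.162),.075),("sA",(.385,.245),.07),("sB",(.329,.315),.07),("sC",(.375,-.30),.07),("tin",(.74,.198),.08)]:
    print(n,topc(s,sd,h))
W=cloud(s);hm=W[...,2]
for n,sd,h in [("RL",(.56,.3045),.04),("RS",(.5594,-.2837),.04)]:
    rc,P=rect(s,sd,h,.033,.05,0)
    print(n,rc)
    # holes
    m=((hm<0.034)&(hm>-0.005)).astype(np.uint8)
    box=cv2.boxPoints(((rc[0]),(rc[1][0]-.012,rc[1][1]-.012),rc[2]))
    uv=proj(s,np.c_[box,np.full(4,h)])
    k=np.zeros_like(m);cv2.fillConvexPoly(k,np.round(uv).astype(np.int32),1)
    nn,l,st,c=cv2.connectedComponentsWithStats(m&k)
    for i in range(1,nn):
        if st[i,4]>60: 
            v,u=np.nonzero(l==i); Q=ray(s,np.stack([u,v],-1).astype(float),h)[:,:2]
            print("  hole",Q.mean(0),np.ptp(Q,0),st[i,4])
# cradle tips
m=((hm>.022)&(hm<.04)&(np.hypot(W[...,0]-.6,W[...,1]+.02)<.12)).astype(np.uint8)
nn,l,st,c=cv2.connectedComponentsWithStats(m)
for i in range(1,nn):
    if st[i,4]>5:
        v,u=np.nonzero(l==i); Q=ray(s,np.stack([u,v],-1).astype(float),.03)[:,:2]
        print("tip",Q.mean(0),np.ptp(Q,0),st[i,4],hm[l==i].max())
# cradle base
px=s["pixels"].astype(int)
m=((px[...,0]-px[...,2]>30)&(px[...,0]<140)).astype(np.uint8); m[:140]=0;m[215:]=0;m[:,:240]=0;m[:,295:]=0
rc=cv2.minAreaRect(np.float32(ray(s,np.argwhere(m)[:,::-1].astype(float),.008)[:,:2]));print("base",rc,m.sum())
E
```

```text
b1 (array([0.4420283 , 0.17369383]), np.float64(0.02407495827151303))
b2 (array([ 0.38618379, -0.24701196]), np.float64(0.024273576604858415))
l1 (array([ 0.45433493, -0.07956703]), np.float64(0.05166727776971125))
l2 (array([ 0.45262084, -0.16191519]), np.float64(0.05184247741005543))
sA (array([0.38409782, 0.24535066]), np.float64(0.04011141351193398))
sB (array([0.32996661, 0.31441475]), np.float64(0.0403155174602935))
sC (array([ 0.36190499, -0.31320767]), np.float64(0.04047054679994351))
tin (array([0.73987268, 0.19746043]), np.float64(0.06113418196123656))
RL ((0.558390200138092, 0.30128902196884155), (0.08090880513191223, 0.17116960883140564), 7.778850078582764)
  hole [0.56580974 0.26479821] [0.05708867 0.05433859] 421
  hole [0.55522368 0.34179413] [0.05704036 0.05666822] 426
RS ((0.5564083456993103, -0.28539884090423584), (0.07042131572961807, 0.20045246183872223), 2.168724298477173)
  hole [ 0.5585454  -0.28247572] [0.04475787 0.0443368 ] 271
  hole [ 0.56125149 -0.34412332] [0.04710831 0.04437843] 270
  hole [ 0.55637663 -0.22085472] [0.04222907 0.04439855] 270
tip [0.66276527 0.00739172] [0.01030208 0.01009393] 20 0.030690986527149532
tip [ 0.66570755 -0.04628649] [0.01030552 0.0101711 ] 19 0.029868390225097165
tip [ 0.62889755 -0.04852685] [0.0102207  0.01017693] 21 0.030876420771341794
tip [0.62524676 0.00446488] [0.00774081 0.0100153 ] 17 0.031333416142128055
tip [ 0.57604808 -0.05253153] [0.01012669 0.01011904] 24 0.030746934931858212
tip [0.57253371 0.00157907] [0.01253277 0.01002541] 22 0.030788228376882373
tip [ 0.53988648 -0.05451145] [0.01001286 0.01002968] 21 0.029766455690218987
tip [ 0.53564839 -0.00192769] [0.01003482 0.00991222] 20 0.029662892389639376
base ((0.6028146743774414, -0.0272628515958786), (0.16004279255867004, 0.0900358185172081), 3.7026751041412354) 2117
```

```bash
cat > go.py <<'E'
import sys
from h import *
from bench import robot
def plan(x,y,z,head):
    o=robot.get_obs();p,R=tool(o)
    h=np.degrees(np.arctan2(R[1,1],R[0,1]))
    turn=(h-head+180)%360-180   # + about tool x lowers heading
    c,sn=np.cos(np.radians(head)),np.sin(np.radians(head))
    Rt=np.array([[0,c,sn],[0,sn,-c],[-1,0,0]])
    d=np.array([x,y,z])-p
    print("t %.2f head %.1f p %s F %s w %.4f"%(o["time"],h,np.round(p,4),np.round(o["wrist_force"],1),o["width"]))
    print(" turn deg %.1f units %.4f | after turn shift units xyz %s  (mm %s)"%(turn,turn/360,np.round(Rt.T@d/.25,4),np.round(1000*Rt.T@d,1)))
if __name__=="__main__":
    plan(*map(float,sys.argv[1:5]))
E
python3 go.py 0.442 0.1737 0.2 3.9
```

```text
t 0.20 head 64.4 p [0.2375 0.4957 0.1817] F [-0.2 -0.1  0.4] w 0.0937
 turn deg 60.5 units 0.1681 | after turn shift units xyz [-0.0734  0.7286  1.3406]  (mm [-18.3 182.1 335.2])
```

Request:
{"api": "drive_tool", "payload": {
  "commands": [
    [[0,0,0,0.021],[0,0,0,0.021],[0,0,0,0.021],[0,0,0,0.021],[0,0,0,0.021],[0,0,0,0.021],[0,0,0,0.021],[0,0,0,0.021],[-0.0073,0.0729,0.1341,0],[-0.0073,0.0729,0.1341,0],[-0.0073,0.0729,0.1341,0],[-0.0073,0.0729,0.1341,0],[-0.0073,0.0729,0.1341,0],[-0.0073,0.0729,0.1341,0],[-0.0073,0.0729,0.1341,0],[-0.0073,0.0729,0.1341,0],[-0.0073,0.0729,0.1341,0],[-0.0073,0.0729,0.1341,0],[0,0,0,0]]
  ],
  "grip": 1
}}

```text
time: 2.1
tool_pos: [0.4442, 0.1706, 0.2004]
ee_rot: [0.205, 1.569, -1.304]
wrist_force: [0.5, 0.4, -0.4]
width: 0.0941
```

```bash
python3 go.py 0.442 0.1737 0.053 3.9; python3 - <<'E'
from h import *
from bench import imaging
s=imaging.snapshot("wrist"); np.savez("pics/w1.npz",**s)
cv2.imwrite("pics/w1.png",s["pixels"][:,:,::-1])
print(proj(s,[[.442,.1737,.14],[.442,.1737,0.0]]))
E
```

```text
t 2.10 head 3.6 p [0.4442 0.1706 0.2004] F [ 0.5  0.4 -0.4] w 0.0941
 turn deg -0.3 units -0.0009 | after turn shift units xyz [ 0.5896 -0.008  -0.013 ]  (mm [147.4  -2.   -3.3])
[[251.62607694 191.5330889 ]
 [251.99934088 170.15821213]]
```

View pics/w1.png

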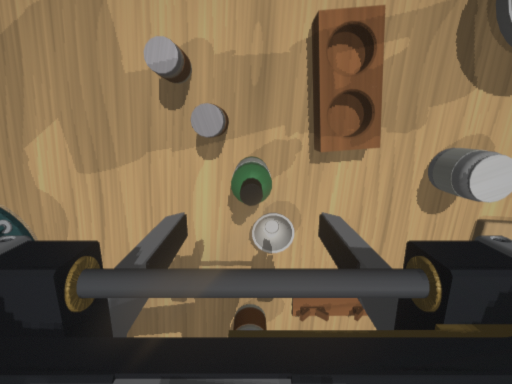

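Request:
{"api": "drive_tool", "payload": {
  "commands": [
    [[0,-0.008,-0.013,-0.0009],[0.1,0,0,0],[0.1,0,0,0],[0.1,0,0,0],[0.1,0,0,0],[0.1,0,0,0],[0.0896,0,0,0],[0,0,0,0],[0,0,0,0]]
  ]
}}

```text
time: 3.05
tool_pos: [0.4395, 0.1783, 0.0535]
ee_rot: [-2.137, 1.57, 2.652]
wrist_force: [-0.0, -0.5, 0.4]
width: 0.0937
```

```bash
python3 go.py 0.442 0.1737 0.053 3.9
```

```text
t 3.05 head 4.4 p [0.4395 0.1783 0.0535] F [-0.  -0.5  0.4] w 0.0937
 turn deg 0.5 units 0.0013 | after turn shift units xyz [0.0019 0.0088 0.0191]  (mm [0.5 2.2 4.8])
```

Request:
{"api": "drive_tool", "payload": {
  "commands": [
    [[0.0019,0.0088,0.0191,0.0013],[0,0,0,0],[0,0,0,0]]
  ]
}}

```text
time: 3.35
tool_pos: [0.4436, 0.1727, 0.054]
ee_rot: [1.823, 1.568, 0.318]
wrist_force: [-0.2, -0.1, -0.2]
width: 0.0938
```

```bash
python3 go.py 0.442 0.1737 0.053 3.9
```

```text
t 3.35 head 3.8 p [0.4436 0.1727 0.054 ] F [-0.2 -0.1 -0.2] w 0.0938
 turn deg -0.1 units -0.0004 | after turn shift units xyz [ 0.004  -0.0062 -0.0046]  (mm [ 1.  -1.5 -1.1])
```

Within 2 mm; close.

Request:
{"api": "drive_tool", "payload": {
  "commands": [
    [[0,0,0,0],[0,0,0,0],[0,0,0,0],[0,0,0,0],[0,0,0,0],[0,0,0,0],[0,0,0,0],[0,0,0,0]]
  ],
  "grip": 0.3
}}

```text
time: 4.15
tool_pos: [0.4427, 0.1725, 0.0527]
ee_rot: [-1.682, 1.571, 3.096]
wrist_force: [-0.6, -0.4, -0.3]
width: 0.049
```

```bash
python3 go.py 0.6415 0.040 0.123 3.9
```

```text
t 4.15 head 3.8 p [0.4427 0.1725 0.0527] F [-0.6 -0.4 -0.3] w 0.0490
 turn deg -0.1 units -0.0003 | after turn shift units xyz [-0.2812  0.7574  0.583 ]  (mm [-70.3 189.4 145.7])
```

Request:
{"api": "drive_tool", "payload": {
  "commands": [
    [[-0.05,0,0,0],[-0.077,0,0,0],[-0.077,0,0,0],[-0.077,0,0,0],[0,0.0757,0.0583,0],[0,0.0757,0.0583,0],[0,0.0757,0.0583,0],[0,0.0757,0.0583,0],[0,0.0757,0.0583,0],[0,0.0757,0.0583,0],[0,0.0757,0.0583,0],[0,0.0757,0.0583,0],[0,0.0757,0.0583,0],[0,0.0757,0.0583,0],[0,0,0,0],[0,0,0,0],[0,0,0,0]]
  ]
}}

```text
time: 5.85
tool_pos: [0.6405, 0.0402, 0.1231]
ee_rot: [-2.233, 1.57, 2.545]
wrist_force: [-0.4, -0.2, -2.4]
width: 0.0493
```

```bash
python3 go.py 0.6415 0.040 0.067 3.9; cat > snap.py <<'E'
import sys
from h import *
from bench import imaging
n,o=sys.argv[1:3]
s=imaging.snapshot(n); np.savez(f"pics/{o}.npz",**s); im=s["pixels"][:,:,::-1]
if len(sys.argv)>3:
    a,b,c,d=map(int,sys.argv[3:7]); im=im[b:d,a:c]; k=min(800/(c-a),600/(d-b)); im=cv2.resize(im,None,fx=k,fy=k,interpolation=cv2.INTER_CUBIC)
cv2.imwrite(f"pics/{o}.png",im)
E
python3 snap.py side s1
```

```text
t 5.85 head 3.8 p [0.6405 0.0402 0.1231] F [-0.4 -0.2 -2.4] w 0.0493
 turn deg -0.1 units -0.0003 | after turn shift units xyz [0.2245 0.0039 0.0009]  (mm [56.1  1.   0.2])
```

View pics/s1.png

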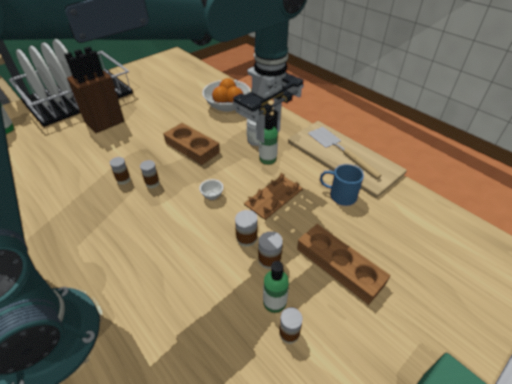

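Request:
{"api": "drive_tool", "payload": {
  "commands": [
    [[0.08,0.002,0,0],[0.08,0.002,0,0],[0.06,0,0,0],[0,0,0,0],[0,0,0.02,0],[0,0,0.02,0],[0,0,0.02,0],[0,0,0.02,0],[0,0,0.02,0],[0,0,0,0],[0,0,0,0]]
  ]
}}

```text
time: 7.0
tool_pos: [0.6445, 0.0145, 0.0685]
ee_rot: [1.589, 1.569, 0.084]
wrist_force: [1.7, 2.1, -0.2]
width: 0.0494
```

```bash
python3 go.py 0.6415 0.040 0.067 3.9;python3 snap.py side s2 200 60 360 240
```

```text
t 7.00 head 3.8 p [0.6445 0.0145 0.0685] F [ 1.7  2.1 -0.2] w 0.0494
 turn deg -0.1 units -0.0004 | after turn shift units xyz [ 0.006  -0.0051 -0.1027]  (mm [  1.5  -1.3 -25.7])
```

View pics/s2.png

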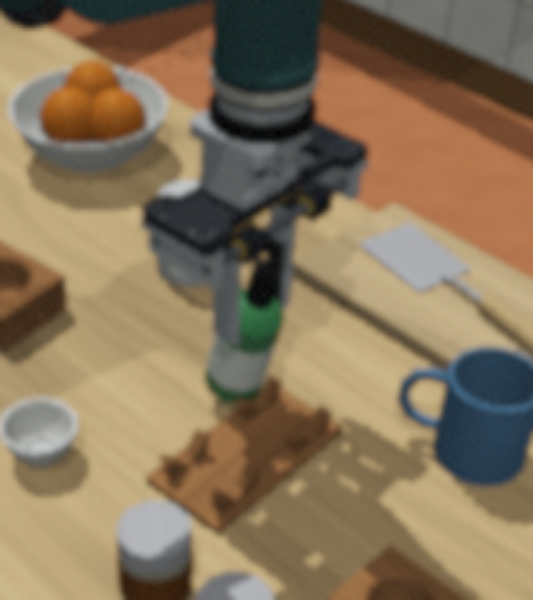

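Request:
{"api": "drive_tool", "payload": {
  "commands": [
    [[0,-0.004,0.02,0],[0,0,0.02,0],[0,0,0.02,0],[0,0,0.02,0],[0,0,0.02,0],[0,0,0.02,0],[0,0,0.02,0],[0,0,0.02,0],[0,0,0.02,0],[0,0,0,0],[0,0,0,0]]
  ]
}}

```text
time: 8.15
tool_pos: [0.6461, -0.0311, 0.0686]
ee_rot: [0.653, 1.569, -0.852]
wrist_force: [0.8, 1.1, 0.4]
width: 0.0489
```

```bash
python3 go.py 0.6474 -0.0477 0.0262 3.9;python3 snap.py side s3 200 60 360 240
```

```text
t 8.15 head 3.7 p [ 0.6461 -0.0311  0.0686] F [0.8 1.1 0.4] w 0.0489
 turn deg -0.2 units -0.0004 | after turn shift units xyz [0.1696 0.0005 0.0665]  (mm [42.4  0.1 16.6])
```

View pics/s3.png

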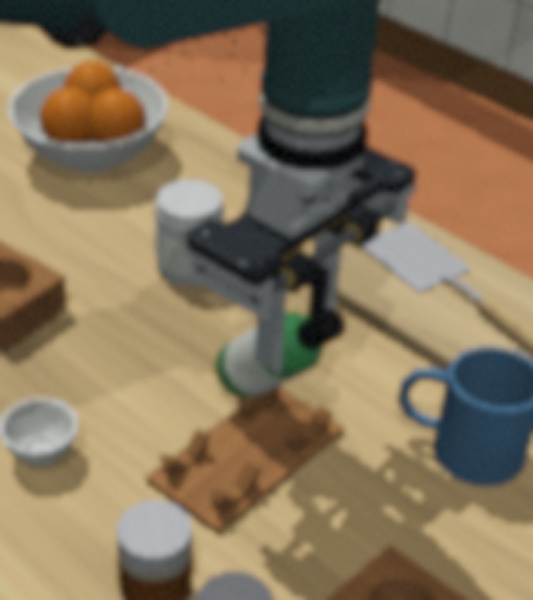

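Request:
{"api": "drive_tool", "payload": {
  "commands": [
    [[0.0176,0,0.0074,0],[0.0176,0,0.0074,0],[0.0176,0,0.0074,0],[0.0176,0,0.0074,0],[0.0176,0,0.0074,0],[0.0176,0,0.0074,0],[0.0176,0,0.0074,0],[0.0176,0,0.0074,0],[0.0176,0,0.0074,0],[0,0,0,0],[0,0,0,0]]
  ]
}}

```text
time: 9.3
tool_pos: [0.647, -0.0473, 0.0281]
ee_rot: [0.481, 1.57, -1.024]
wrist_force: [4.5, -1.7, 2.4]
width: 0.049
```

```bash
python3 go.py 0.6474 -0.0477 0.0262 3.9;python3 snap.py side s4 200 60 360 240
```

```text
t 9.30 head 3.8 p [ 0.647  -0.0473  0.0281] F [ 4.5 -1.7  2.4] w 0.0490
 turn deg -0.1 units -0.0004 | after turn shift units xyz [0.0077 0.0014 0.0016]  (mm [1.9 0.4 0.4])
```

View pics/s4.png

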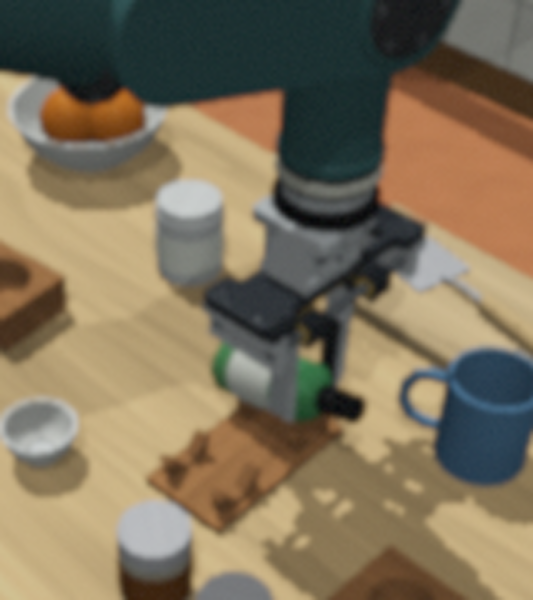

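Request:
{"api": "drive_tool", "payload": {
  "commands": [
    [[0.004,0,0,0],[0.004,0,0,0],[0.002,0,0,0],[0,0,0,0],[0,0,0,0]]
  ]
}}

```text
time: 9.85
tool_pos: [0.6471, -0.047, 0.0262]
ee_rot: [1.34, 1.57, -0.165]
wrist_force: [3.2, -2.1, 3.9]
width: 0.0489
```

```bash
python3 go.py 0.6474 -0.0477 0.0262 3.9;python3 snap.py side s5 240 140 320 200
```

```text
t 9.85 head 3.8 p [ 0.6471 -0.047   0.0262] F [ 3.2 -2.1  3.9] w 0.0489
 turn deg -0.1 units -0.0003 | after turn shift units xyz [-0.0002  0.0011  0.0031]  (mm [-0.   0.3  0.8])
```

View pics/s5.png

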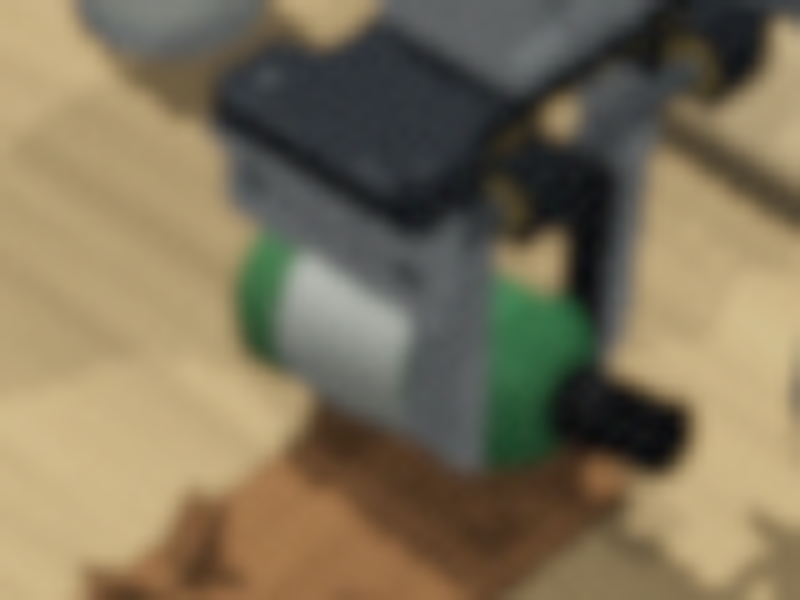

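Request:
{"api": "drive_tool", "payload": {
  "commands": [
    [[0,0,0,0],[0,0,0,0],[0,0,0,0],[0,0,0,0]]
  ],
  "grip": 0.7
}}

```text
time: 10.3
tool_pos: [0.6455, -0.0464, 0.0247]
ee_rot: [-1.86, 1.567, 2.918]
wrist_force: [-0.4, -0.4, 1.0]
width: 0.0657
```

```bash
python3 go.py 0.6474 -0.0477 0.15 3.9;python3 snap.py side s6 240 140 320 200
```

```text
t 10.30 head 3.8 p [ 0.6455 -0.0464  0.0247] F [-0.4 -0.4  1. ] w 0.0657
 turn deg -0.1 units -0.0003 | after turn shift units xyz [-0.5013  0.0072  0.0055]  (mm [-125.3    1.8    1.4])
```

View pics/s6.png

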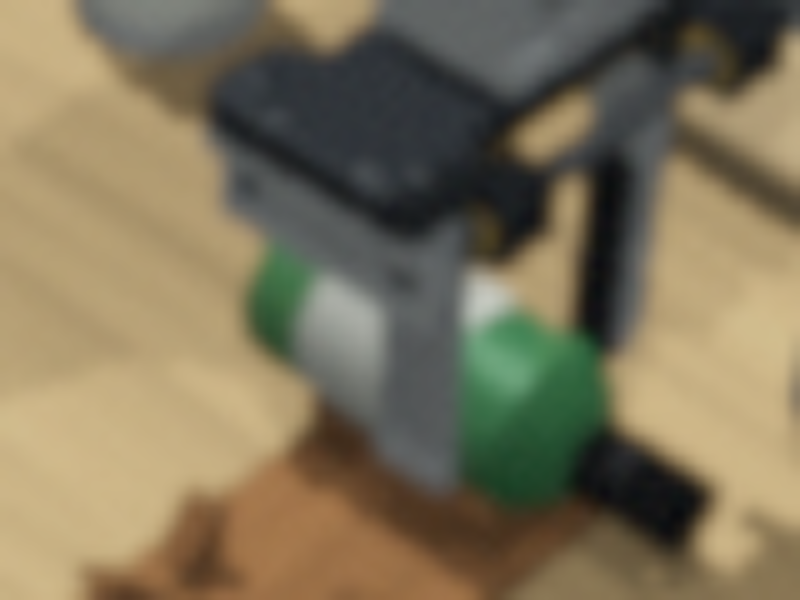

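Request:
{"api": "drive_tool", "payload": {
  "commands": [
    [[-0.05,0,0,0],[-0.1,0,0,0],[-0.1,0,0,0],[-0.15,0,0,0],[-0.1,-0.12,0.12,0],[0,-0.16,0.12,0],[0,-0.16,0.12,0],[0,-0.16,0.12,0],[0,-0.12,0.12,0],[0,0,0,0],[0,0,0,0]]
  ]
}}

```text
time: 11.45
tool_pos: [0.4771, -0.209, 0.1521]
ee_rot: [1.43, 1.569, -0.077]
wrist_force: [-0.0, -0.9, 1.1]
width: 0.0662
```

```bash
python3 go.py 0.386 -0.247 0.17 3.9;python3 snap.py side s7 200 100 360 220;python3 snap.py top t7 220 110 340 200
```

```text
t 11.45 head 3.7 p [ 0.4771 -0.209   0.1521] F [-0.  -0.9  1.1] w 0.0662
 turn deg -0.2 units -0.0007 | after turn shift units xyz [-0.0715 -0.3737  0.127 ]  (mm [-17.9 -93.4  31.7])
```

View pics/s7.png

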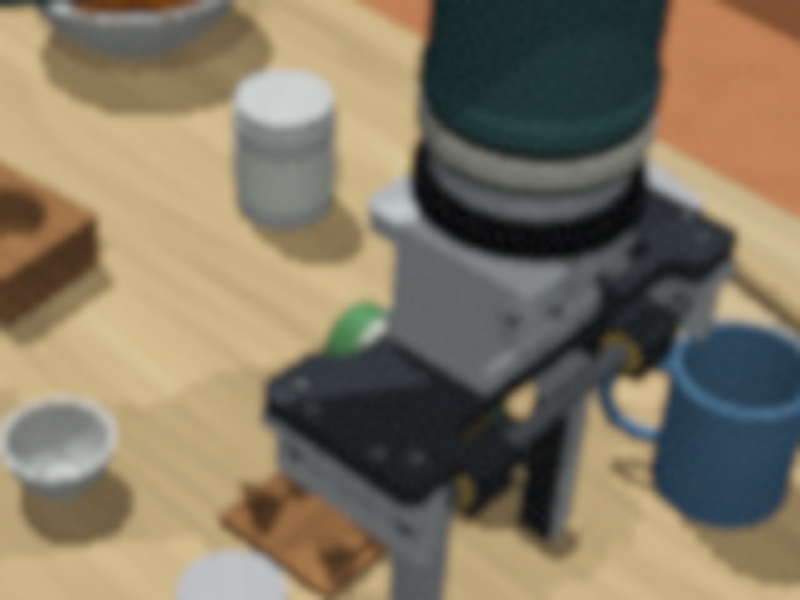

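View pics/t7.png

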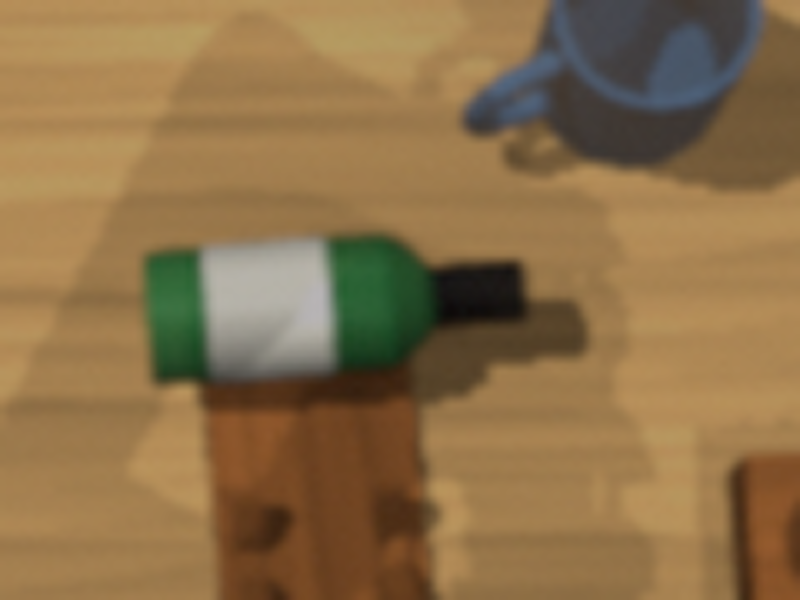

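```bash
python3 - <<'E'
from h import *
s=dict(np.load("pics/t7.npz"))
W=cloud(s)
for u,v in [(243,157),(270,155),(283,154),(298.5,153.5),(291,154)]:
    print(u,v,ray(s,(u,v),.045)[0], W[int(v),int(u)])
mid=np.array([.6456,-.0207]);t=np.array([-.067,.9977])
w=W[145:170,235:305].reshape(-1,3);w=w[(w[:,2]>.035)]
tt=(w[:,:2]-mid)@t; nn=(w[:,:2]-mid)@np.array([t[1],-t[0]])
for a in np.arange(-.1,.08,.01):
    k=(tt>a)&(tt<a+.01)
    if k.sum()>5: print("%.3f"%(a+.005),k.sum(),"zmax %.4f"%np.percentile(w[k,2],95),"n %.4f %.4f"%(nn[k].min(),nn[k].max()))
print(tt.min(),tt.max())
E
```

```text
243 157 [0.64455099 0.03311886 0.045     ] [0.64011979 0.03261423 0.06565076]
270 155 [ 0.64872179 -0.03359039  0.045     ] [ 0.64319503 -0.03260752  0.07028997]
283 154 [ 0.65082423 -0.0657279   0.045     ] [ 0.64718364 -0.06458289  0.06150831]
298.5 153.5 [ 0.65158822 -0.10401651  0.045     ] [ 0.65118999 -0.10202749  0.05252252]
291 154 [ 0.65056877 -0.08547472  0.045     ] [ 0.64858948 -0.08468316  0.053985  ]
-0.085 7 zmax 0.0575 n -0.0092 0.0112
-0.075 40 zmax 0.0579 n -0.0104 0.0123
-0.065 40 zmax 0.0577 n -0.0102 0.0127
-0.055 38 zmax 0.0570 n -0.0097 0.0104
-0.045 46 zmax 0.0624 n -0.0178 0.0189
-0.035 73 zmax 0.0689 n -0.0228 0.0245
-0.025 88 zmax 0.0697 n -0.0231 0.0265
-0.015 81 zmax 0.0704 n -0.0236 0.0218
-0.005 83 zmax 0.0713 n -0.0238 0.0223
0.005 85 zmax 0.0715 n -0.0246 0.0238
0.015 82 zmax 0.0709 n -0.0241 0.0258
0.025 83 zmax 0.0709 n -0.0235 0.0229
0.035 88 zmax 0.0707 n -0.0242 0.0250
0.045 83 zmax 0.0696 n -0.0238 0.0256
0.055 70 zmax 0.0707 n -0.0242 0.0239
-0.08151496421536954 0.058217467692801506
```

```bash
python3 go.py 0.6456 -0.0207 0.15 3.9
```

```text
t 11.55 head 3.8 p [ 0.4779 -0.2078  0.1515] F [-0.3 -0.  -0.7] w 0.0660
 turn deg -0.1 units -0.0002 | after turn shift units xyz [ 0.006   0.7202 -0.7011]  (mm [   1.5  180.1 -175.3])
```

Request:
{"api": "drive_tool", "payload": {
  "commands": [
    [[0,0.12,-0.1169,0],[0,0.12,-0.1169,0],[0,0.12,-0.1169,0],[0,0.12,-0.1169,0],[0,0.12,-0.1169,0],[0,0.12,-0.1169,0],[0.1,0,0,0],[0.1,0,0,0],[0,0,0,0],[0,0,0,0],[0,0,0,0]]
  ]
}}

```text
time: 12.65
tool_pos: [0.6463, -0.0212, 0.1028]
ee_rot: [1.448, 1.568, -0.056]
wrist_force: [0.4, 0.1, -0.4]
width: 0.066
```

```bash
python3 go.py 0.6456 -0.0207 0.026 3.9
```

```text
t 12.65 head 3.8 p [ 0.6463 -0.0212  0.1028] F [ 0.4  0.1 -0.4] w 0.0660
 turn deg -0.1 units -0.0002 | after turn shift units xyz [ 0.3071 -0.0026 -0.0022]  (mm [76.8 -0.7 -0.6])
```

Request:
{"api": "drive_tool", "payload": {
  "commands": [
    [[0.08,-0.002,0,0],[0.08,0,0,0],[0.08,0,0,0],[0.065,0,0,0],[0,0,0,0],[0,0,0,0]]
  ]
}}

```text
time: 13.25
tool_pos: [0.6452, -0.0218, 0.0256]
ee_rot: [1.528, 1.57, 0.023]
wrist_force: [-0.5, 0.8, 0.8]
width: 0.0659
```

Request:
{"api": "drive_tool", "payload": {
  "commands": [
    [[0,0,0,0],[0,0,0,0],[0,0,0,0],[0,0,0,0],[0,0,0,0]]
  ],
  "grip": 0.3
}}

```text
time: 13.75
tool_pos: [0.6473, -0.0217, 0.0267]
ee_rot: [1.473, 1.565, -0.032]
wrist_force: [4.9, 0.9, 3.0]
width: 0.0476
```

Request:
{"api": "drive_tool", "payload": {
  "commands": [
    [[-0.012,0,0,0],[0,0,0.022,0],[0,0,0.022,0],[0,0,0,0],[0.006,0,0,0],[0.006,0,0,0],[0,0,0,0],[0,0,0,0]]
  ]
}}

```text
time: 14.55
tool_pos: [0.6473, -0.0327, 0.0273]
ee_rot: [1.405, 1.566, -0.1]
wrist_force: [4.4, 1.9, 8.2]
width: 0.0475
```

Request:
{"api": "drive_tool", "payload": {
  "commands": [
    [[0,0,0,0],[0,0,0,0],[0,0,0,0],[-0.04,0,0,0],[-0.1,0,0,0],[-0.15,0,0,0],[-0.15,0,0,0],[0,-0.12,0.117,0],[0,-0.12,0.117,0],[0,-0.12,0.117,0],[0,-0.12,0.117,0],[0,-0.12,0.117,0],[0,0,0,0],[0,0,0,0]]
  ],
  "grip": 0.7
}}

```text
time: 15.95
tool_pos: [0.5046, -0.1889, 0.1348]
ee_rot: [-2.657, 1.57, 2.119]
wrist_force: [0.2, 0.1, -0.1]
width: 0.0659
```

```bash
cat > bott.py <<'E'
import sys
from h import *
from bench import imaging
mid=np.array([.6456,-.0207]) if sys.argv[1]=="U" else np.array([.5560,-.0268]);t=np.array([-.067,.9977])
s=imaging.snapshot("top")
W=cloud(s).reshape(-1,3)
tt=(W[:,:2]-mid)@t; nn=(W[:,:2]-mid)@np.array([t[1],-t[0]])
K=(W[:,2]>.035)&(W[:,2]<.09)&(abs(nn)<.03)&(abs(tt)<.13)
for a in np.arange(-.11,.08,.02):
    k=K&(tt>a)&(tt<a+.02)
    if k.sum()>5: print("%.3f"%(a+.01),k.sum(),"z %.4f"%np.percentile(W[k,2],95),"n %.4f %.4f"%(nn[k].min(),nn[k].max()))
print("t range",tt[K].min(),tt[K].max(),"want -.094(cap) .045")
E
python3 bott.py U; python3 go.py 0.386 -0.247 0.17 3.9
```

```text
-0.100 10 z 0.0584 n -0.0091 0.0097
-0.080 77 z 0.0575 n -0.0100 0.0117
-0.060 87 z 0.0635 n -0.0184 0.0163
-0.040 156 z 0.0700 n -0.0232 0.0239
-0.020 168 z 0.0713 n -0.0236 0.0256
0.000 169 z 0.0711 n -0.0244 0.0241
0.020 168 z 0.0714 n -0.0239 0.0255
0.040 148 z 0.0707 n -0.0240 0.0258
t range -0.0924612162829835 0.04729171305873654 want -.094(cap) .045
t 16.00 head 3.7 p [ 0.5052 -0.1882  0.1347] F [ 0.1 -0.6  0.2] w 0.0655
 turn deg -0.2 units -0.0004 | after turn shift units xyz [-0.141  -0.4919  0.2022]  (mm [ -35.3 -123.    50.6])
```

Request:
{"api": "drive_tool", "payload": {
  "commands": [
    [[-0.13,0,0,0],[-0.131,0,0,0],[0,-0.123,0.05,0],[0,-0.123,0.05,0],[0,-0.123,0.05,0],[0,-0.123,0.052,0],[0,0,0,0],[0,0,0,0],[0,0,0,0],[0,0,0,0]]
  ],
  "grip": 1
}}

```text
time: 17.0
tool_pos: [0.387, -0.2462, 0.1997]
ee_rot: [-3.032, 1.57, 1.748]
wrist_force: [0.5, -0.5, 0.4]
width: 0.0935
```

```bash
python3 go.py 0.386 -0.247 0.053 3.9; python3 snap.py wrist w8; python3 - <<'E'
from h import *
s=dict(np.load("pics/w8.npz"))
print(proj(s,[[.386,-.247,.14]]),topc(s,(.386,-.247),.14))
E
```

```text
t 17.00 head 3.9 p [ 0.387  -0.2462  0.1997] F [ 0.5 -0.5  0.4] w 0.0935
 turn deg -0.0 units -0.0000 | after turn shift units xyz [ 0.5867 -0.0044  0.003 ]  (mm [146.7  -1.1   0.8])
[[252.5501068  195.65995922]] (array([ 0.38575124, -0.25152193]), np.float64(0.024452787680505888))
```

View pics/w8.png

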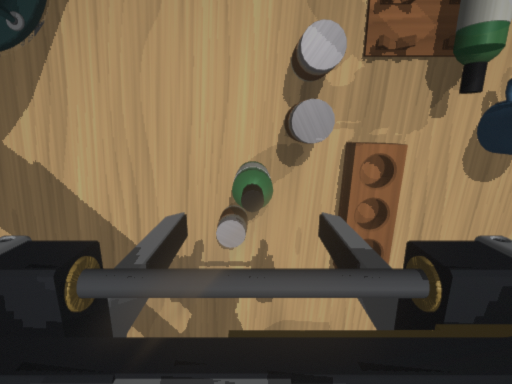

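Request:
{"api": "drive_tool", "payload": {
  "commands": [
    [[0.1,-0.002,0.004,0],[0.12,0,0,0],[0.12,0,0,0],[0.12,0,0,0],[0.1267,0,0,0],[0,0,0,0],[0,0,0,0],[0,0,0,0]]
  ]
}}

```text
time: 17.85
tool_pos: [0.387, -0.2488, 0.0553]
ee_rot: [0.848, 1.567, -0.656]
wrist_force: [-0.6, 0.2, 0.3]
width: 0.094
```

Request:
{"api": "drive_tool", "payload": {
  "commands": [
    [[0,0,0,0],[0,0,0,0],[0,0,0,0],[0,0,0,0],[0,0,0,0],[0,0,0,0],[0,0,0,0]]
  ],
  "grip": 0.3
}}

```text
time: 18.55
tool_pos: [0.3858, -0.248, 0.0533]
ee_rot: [1.454, 1.57, -0.051]
wrist_force: [1.3, -0.1, -0.3]
width: 0.0488
```

```bash
python3 go.py 0.560 -0.092 0.153 3.9
```

```text
t 18.55 head 3.8 p [ 0.3858 -0.248   0.0533] F [ 1.3 -0.1 -0.3] w 0.0488
 turn deg -0.1 units -0.0003 | after turn shift units xyz [-0.3988  0.7376 -0.5751]  (mm [ -99.7  184.4 -143.8])
```

Request:
{"api": "drive_tool", "payload": {
  "commands": [
    [[-0.05,0,0,0],[-0.11,0,0,0],[-0.12,0,0,0],[-0.12,0,0,0],[0,0.0922,-0.0719,0],[0,0.0922,-0.0719,0],[0,0.0922,-0.0719,0],[0,0.0922,-0.0719,0],[0,0.0922,-0.0719,0],[0,0.0922,-0.0719,0],[0,0.0922,-0.0719,0],[0,0.0922,-0.0719,0],[0,0,0,0],[0,0,0,0],[0.08,0,0,0],[0.11,0,0,0],[0.1,0,0,0],[0.04,0,0,0],[0,0,0,0],[0,0,0,0]]
  ]
}}

```text
time: 20.55
tool_pos: [0.5604, -0.093, 0.0719]
ee_rot: [1.194, 1.569, -0.311]
wrist_force: [0.3, 1.3, -3.3]
width: 0.0489
```

```bash
python3 go.py 0.5554 -0.0168 0.069 3.9;python3 snap.py side s9 200 100 360 240
```

```text
t 20.55 head 3.7 p [ 0.5604 -0.093   0.0719] F [ 0.3  1.3 -3.3] w 0.0489
 turn deg -0.2 units -0.0005 | after turn shift units xyz [ 0.0118  0.0006 -0.3054]  (mm [  2.9   0.1 -76.4])
```

View pics/s9.png

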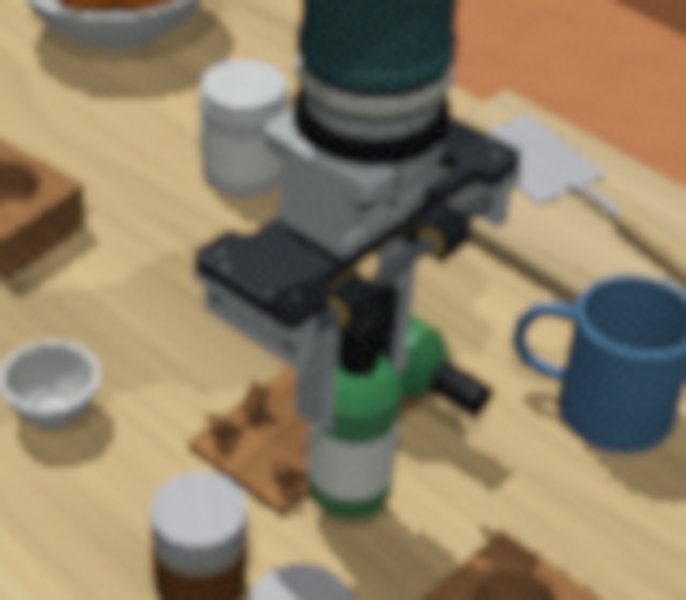

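Request:
{"api": "drive_tool", "payload": {
  "commands": [
    [[0.006,0,-0.02,0],[0.006,0,-0.02,0],[0,0,-0.02,0],[0,0,-0.02,0],[0,0,-0.02,0],[0,0,-0.02,0],[0,0,-0.02,0],[0,0,-0.02,0],[0,0,-0.02,0],[0,0,-0.02,0],[0,0,-0.02,0],[0,0,-0.02,0],[0,0,-0.02,0],[0,0,-0.02,0],[0,0,-0.02,0],[0,0,0,0],[0,0,0,0]]
  ]
}}

```text
time: 22.3
tool_pos: [0.5553, -0.0167, 0.0684]
ee_rot: [2.659, 1.569, 1.155]
wrist_force: [-0.4, -0.2, 0.3]
width: 0.0487
```

```bash
python3 go.py 0.5535 0.0112 0.0262 3.9;python3 snap.py side s10 200 100 360 240
```

```text
t 22.30 head 3.8 p [ 0.5553 -0.0167  0.0684] F [-0.4 -0.2  0.3] w 0.0487
 turn deg -0.1 units -0.0003 | after turn shift units xyz [ 0.1688  0.0006 -0.1118]  (mm [ 42.2   0.1 -27.9])
```

View pics/s10.png

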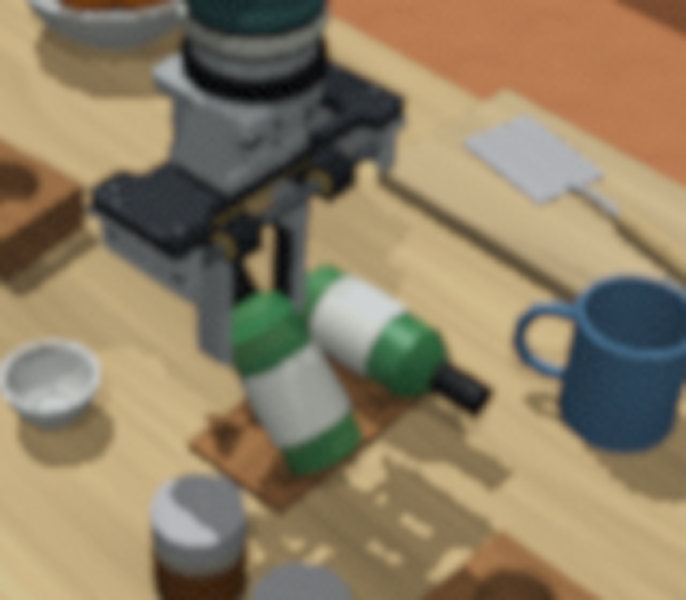

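Good, tilted. Lower while moving on.

Request:
{"api": "drive_tool", "payload": {
  "commands": [
    [[0.0176,0,-0.0124,0],[0.0176,0,-0.0124,0],[0.0176,0,-0.0124,0],[0.0176,0,-0.0124,0],[0.0176,0,-0.0124,0],[0.0176,0,-0.0124,0],[0.0176,0,-0.0124,0],[0.0176,0,-0.0124,0],[0.0176,0,-0.0124,0],[0.004,0,0,0],[0.004,0,0,0],[0,0,0,0],[0,0,0,0]]
  ]
}}

```text
time: 23.65
tool_pos: [0.5531, 0.0106, 0.0262]
ee_rot: [-2.588, 1.57, 2.19]
wrist_force: [-0.5, 2.5, -0.1]
width: 0.0488
```

```bash
python3 go.py 0.5535 0.0112 0.0262 3.9;python3 snap.py side s11 200 100 360 240
```

```text
t 23.65 head 3.8 p [0.5531 0.0106 0.0262] F [-0.5  2.5 -0.1] w 0.0488
 turn deg -0.1 units -0.0004 | after turn shift units xyz [ 0.0001  0.0019 -0.0023]  (mm [ 0.   0.5 -0.6])
```

View pics/s11.png

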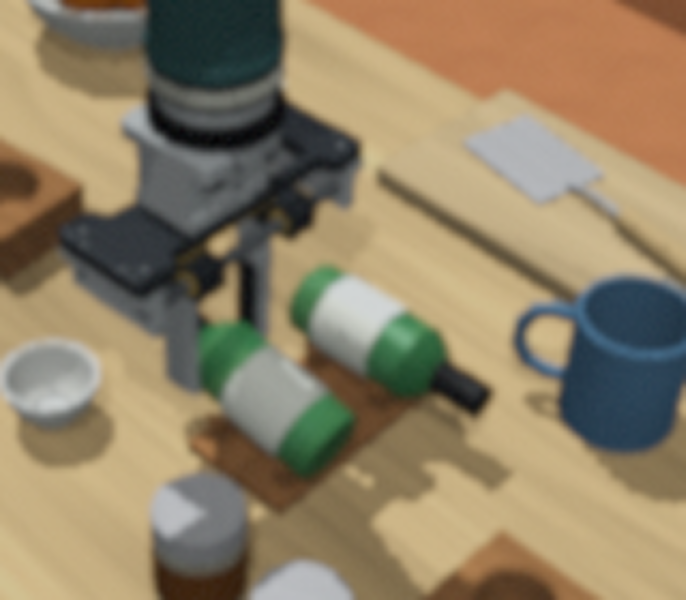

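Request:
{"api": "drive_tool", "payload": {
  "commands": [
    [[0.004,0,0,0],[0.004,0,0,0],[0,0,0,0]]
  ]
}}

```text
time: 24.0
tool_pos: [0.5533, 0.0105, 0.024]
ee_rot: [3.073, 1.57, 1.568]
wrist_force: [-0.6, 1.4, 1.1]
width: 0.0484
```

Request:
{"api": "drive_tool", "payload": {
  "commands": [
    [[0,0,0,0],[0,0,0,0],[0,0,0,0],[0,0,0,0],[-0.05,0,0,0],[-0.1,0,0,0],[-0.14,0,0,0],[-0.14,0,0,0],[-0.1,0.05,-0.16,0],[0,0.05,-0.18,0],[0,0.05,-0.18,0],[0,0,-0.18,0],[0,0,0,0],[0,0,0,0]]
  ],
  "grip": 0.7
}}

```text
time: 25.4
tool_pos: [0.5791, 0.1883, 0.1574]
ee_rot: [0.967, 1.57, -0.535]
wrist_force: [-0.0, 0.5, 0.2]
width: 0.0655
```

```bash
sed -i 's/abs(tt)<.13/abs(tt)<.11/' bott.py; python3 bott.py L;python3 bott.py U; python3 go.py 0.5535 0.0112 0.0262 3.9; python3 snap.py top t12
```

```text
-0.040 135 z 0.0701 n -0.0238 0.0241
-0.020 175 z 0.0701 n -0.0238 0.0258
0.000 171 z 0.0713 n -0.0239 0.0257
0.020 168 z 0.0713 n -0.0234 0.0258
0.040 170 z 0.0696 n -0.0239 0.0259
0.060 94 z 0.0642 n -0.0199 0.0182
0.080 84 z 0.0578 n -0.0106 0.0128
t range -0.046656948427883434 0.09299323188058578 want -.094(cap) .045
-0.100 9 z 0.0574 n -0.0097 0.0095
-0.080 77 z 0.0580 n -0.0109 0.0125
-0.060 86 z 0.0632 n -0.0185 0.0168
-0.040 156 z 0.0695 n -0.0233 0.0232
-0.020 169 z 0.0704 n -0.0242 0.0258
0.000 167 z 0.0713 n -0.0240 0.0242
0.020 166 z 0.0710 n -0.0241 0.0256
0.040 146 z 0.0707 n -0.0235 0.0257
t range -0.09231582376904089 0.047281923887124315 want -.094(cap) .045
t 25.50 head 3.7 p [0.5794 0.1866 0.1572] F [-0.7 -0.4  0.2] w 0.0657
 turn deg -0.2 units -0.0005 | after turn shift units xyz [ 0.5242 -0.151   0.6928]  (mm [131.  -37.8 173.2])
```

View pics/t12.png

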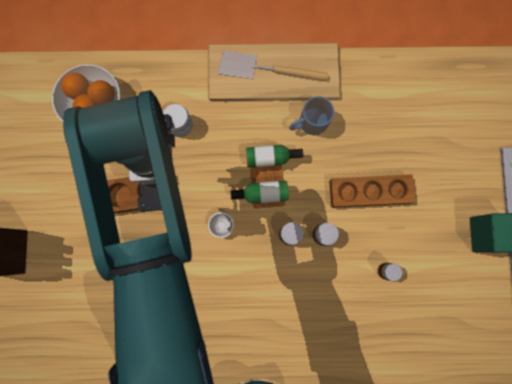

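```bash
python3 snap.py wrist w13; python3 - <<'E'
from h import *
s=dict(np.load("pics/w13.npz"))
W=cloud(s);hm=W[...,2]
rc,P=rect(s,(.558,.30),.04,.034,.046,0); print(rc)
c=np.array([[.5531,.3399,.04],[.5637,.2627,.04]]);print(proj(s,c))
t=dict(np.load("pics/t1.npz"))
rc,P=rect(t,(.558,.30),.04,.037,.05,0); print(rc)
rc,P=rect(t,(.558,-.285),.04,.037,.05,0); print(rc)
E
```

```text
((0.5617460608482361, 0.29986438155174255), (0.08033778518438339, 0.1718011349439621), 7.8573713302612305)
[[238.51667076  44.50642477]
 [244.19232639 118.17780636]]
((0.558497428894043, 0.30164092779159546), (0.08019904792308807, 0.17021286487579346), 7.537806987762451)
((0.5567204356193542, -0.2855308949947357), (0.0698077529668808, 0.20016492903232574), 2.168724298477173)
```

View pics/w13.png

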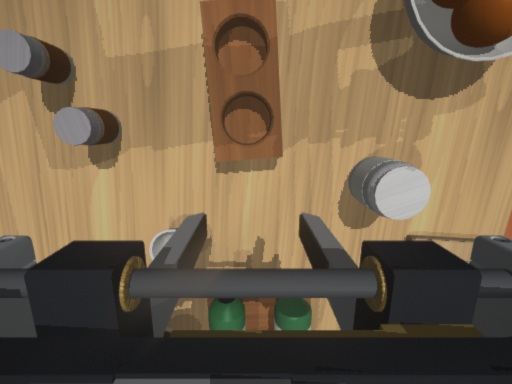

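```bash
cat > jars.py <<'E'
from h import *
from bench import imaging
import sys
s=imaging.snapshot("top"); np.savez("pics/tlast.npz",**s)
W=cloud(s);hm=W[...,2]
m=((hm>.062)&(hm<.095)&(W[...,0]>.25)&(W[...,0]<.68)&(abs(W[...,1])<.42)).astype(np.uint8)
n,l,st,c=cv2.connectedComponentsWithStats(m)
for i in range(1,n):
    if st[i,4]<100: continue
    z=np.median(hm[l==i]);h=.075 if st[i,4]>380 else .07
    seed=ray(s,c[i],h)[0][:2]
    print(np.round(c[i]),st[i,4],"z %.3f"%z,"plane",h,topc(s,seed,h))
E
python3 jars.py; python3 go.py 0.4543 -0.0796 0.15 3.9
```

```text
[266. 154.] 558 z 0.067 plane 0.075 (array([ 0.64463107, -0.0185147 ]), np.float64(0.04805381379376128))
[267. 191.] 574 z 0.067 plane 0.075 (array([ 0.55590944, -0.0262184 ]), np.float64(0.047819707657688476))
[291. 233.] 381 z 0.074 plane 0.075 (array([ 0.45436888, -0.07962585]), np.float64(0.05160009740726711))
[327. 234.] 389 z 0.074 plane 0.075 (array([ 0.45258292, -0.16188592]), np.float64(0.05190922663721175))
[393. 272.] 242 z 0.069 plane 0.07 (array([ 0.36189807, -0.31300924]), np.float64(0.04055437861979221))
t 25.65 head 3.7 p [0.5794 0.186  0.157 ] F [0.1 0.5 0.3] w 0.0660
 turn deg -0.2 units -0.0007 | after turn shift units xyz [ 0.028  -0.5717  1.0259]  (mm [   7.  -142.9  256.5])
```

Request:
{"api": "drive_tool", "payload": {
  "commands": [
    [[0,-0.0715,0.1282,-0.0007],[0,-0.0715,0.1282,0],[0,-0.0715,0.1282,0],[0,-0.0715,0.1282,0],[0,-0.0715,0.1282,0],[0,-0.0715,0.1282,0],[0,-0.0715,0.1282,0],[0,-0.0715,0.1282,0],[0.05,0,0,0],[0.05,0,0,0],[0,0,0,0],[0,0,0,0],[0,0,0,0]]
  ],
  "grip": 1
}}

```text
time: 26.95
tool_pos: [0.4549, -0.0775, 0.1317]
ee_rot: [2.186, 1.57, 0.687]
wrist_force: [-0.1, -0.2, -0.3]
width: 0.0939
```

```bash
python3 go.py 0.4543 -0.0796 0.036 3.9
```

```text
t 26.95 head 4.1 p [ 0.4549 -0.0775  0.1317] F [-0.1 -0.2 -0.3] w 0.0939
 turn deg 0.2 units 0.0006 | after turn shift units xyz [ 0.383  -0.0029  0.0082]  (mm [95.7 -0.7  2. ])
```

Request:
{"api": "drive_tool", "payload": {
  "commands": [
    [[0.09,-0.002,0.006,0],[0.1,0,0,0],[0.1,0,0,0],[0.093,0,0,0],[0,0,0,0],[0,0,0,0],[0,0,0,0]]
  ]
}}

```text
time: 27.65
tool_pos: [0.4555, -0.08, 0.0377]
ee_rot: [1.235, 1.568, -0.265]
wrist_force: [0.3, -0.7, -0.7]
width: 0.0941
```

```bash
python3 go.py 0.4543 -0.0796 0.036 3.9
```

```text
t 27.65 head 4.1 p [ 0.4555 -0.08    0.0377] F [ 0.3 -0.7 -0.7] w 0.0941
 turn deg 0.2 units 0.0005 | after turn shift units xyz [ 0.0069 -0.0048 -0.0018]  (mm [ 1.7 -1.2 -0.4])
```

Request:
{"api": "drive_tool", "payload": {
  "commands": [
    [[0,0,0,0],[0,0,0,0],[0,0,0,0],[0,0,0,0],[0,0,0,0],[0,0,0,0],[0,0,0,0]]
  ],
  "grip": 0.3
}}

```text
time: 28.35
tool_pos: [0.4542, -0.0798, 0.0359]
ee_rot: [1.618, 1.57, 0.118]
wrist_force: [0.2, 0.5, -0.4]
width: 0.0512
```

```bash
python3 go.py 0.5548 0.3396 0.14 3.9
```

```text
t 28.35 head 4.0 p [ 0.4542 -0.0798  0.0359] F [ 0.2  0.5 -0.4] w 0.0512
 turn deg 0.1 units 0.0004 | after turn shift units xyz [-0.4162  0.5155 -1.6465]  (mm [-104.1  128.9 -411.6])
```

Request:
{"api": "drive_tool", "payload": {
  "commands": [
    [[-0.04,0,0,0],[-0.09,0,0,0],[-0.1,0,0,0],[-0.1,0,0,0],[-0.086,0,0,0],[0,0.0515,-0.1646,0],[0,0.0515,-0.1646,0],[0,0.0515,-0.1646,0],[0,0.0515,-0.1646,0],[0,0.0515,-0.1646,0],[0,0.0515,-0.1646,0],[0,0.0515,-0.1646,0],[0,0.0515,-0.1646,0],[0,0.0515,-0.1646,0],[0,0.0515,-0.1646,0],[0,0,0,0],[0,0,0,0],[0,0,0,0]]
  ]
}}

```text
time: 30.15
tool_pos: [0.5534, 0.3387, 0.1399]
ee_rot: [-0.589, 1.57, -2.09]
wrist_force: [-0.3, 0.2, -1.6]
width: 0.0512
```

```bash
python3 go.py 0.5548 0.3396 0.086 3.9;python3 snap.py side s14 120 20 320 170; python3 snap.py wrist w14
```

```text
t 30.15 head 4.0 p [0.5534 0.3387 0.1399] F [-0.3  0.2 -1.6] w 0.0512
 turn deg 0.1 units 0.0002 | after turn shift units xyz [ 0.2157  0.006  -0.0032]  (mm [53.9  1.5 -0.8])
```

View pics/s14.png

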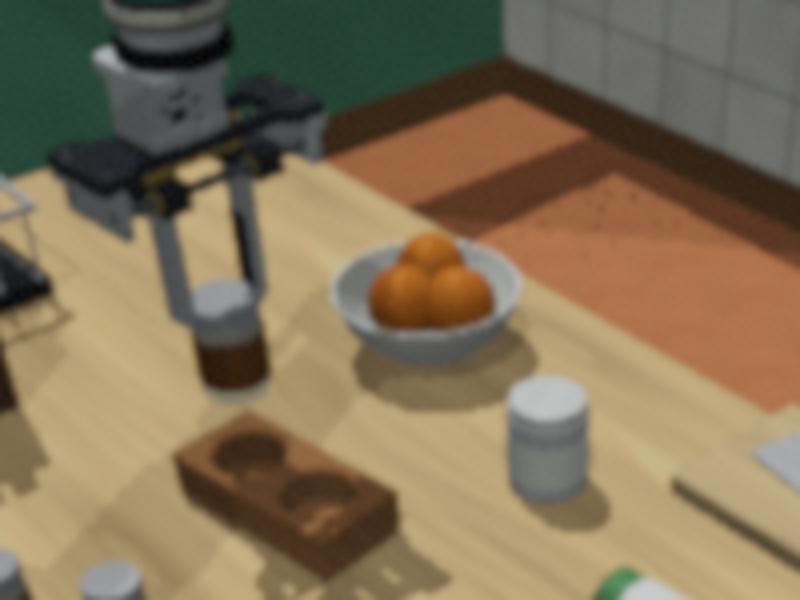

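View pics/w14.png

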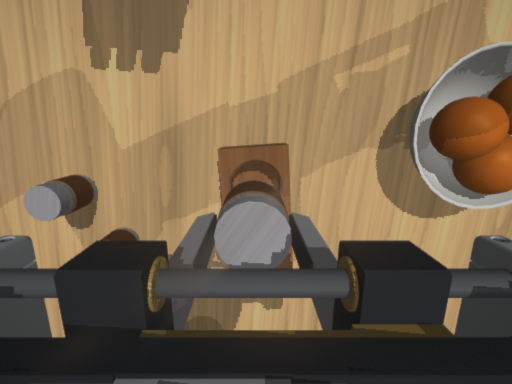

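Request:
{"api": "drive_tool", "payload": {
  "commands": [
    [[0.08,0.003,-0.002,0],[0.08,0.002,0,0],[0.055,0,0,0],[0,0,0,0],[0,0,0,0]]
  ]
}}

```text
time: 30.75
tool_pos: [0.5549, 0.3398, 0.0865]
ee_rot: [2.29, 1.571, 0.789]
wrist_force: [-0.2, -0.3, -1.8]
width: 0.0517
```

```bash
python3 go.py 0.5548 0.3396 0.046 3.9;python3 snap.py side s15 150 80 230 160
```

```text
t 30.75 head 4.0 p [0.5549 0.3398 0.0865] F [-0.2 -0.3 -1.8] w 0.0517
 turn deg 0.1 units 0.0002 | after turn shift units xyz [ 0.1621 -0.0003  0.0007]  (mm [40.5 -0.1  0.2])
```

View pics/s15.png

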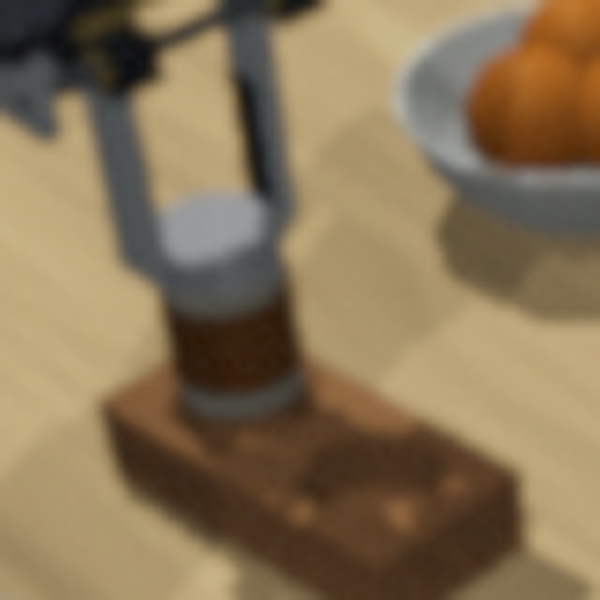

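Looks over the ring. Lower in small steps.

Request:
{"api": "drive_tool", "payload": {
  "commands": [
    [[0.03,0,0,0],[0.02,0,0,0],[0.02,0,0,0],[0,0,0,0],[0,0,0,0]]
  ]
}}

```text
time: 31.3
tool_pos: [0.5547, 0.3405, 0.0684]
ee_rot: [-2.42, 1.57, 2.363]
wrist_force: [0.3, 0.7, -3.1]
width: 0.0517
```

Request:
{"api": "drive_tool", "payload": {
  "commands": [
    [[0.02,0,0,0],[0.02,0,0,0],[0.02,0,0,0],[0.016,0,0,0],[0,0,0,0],[0,0,0,0]]
  ]
}}

```text
time: 31.9
tool_pos: [0.5547, 0.3404, 0.0492]
ee_rot: [-2.471, 1.571, 2.312]
wrist_force: [1.2, 2.3, -1.9]
width: 0.0516
```

Request:
{"api": "drive_tool", "payload": {
  "commands": [
    [[0.006,0,0,0],[0.006,0,0,0],[0.004,0,0,0],[0,0,0,0]]
  ]
}}

```text
time: 32.3
tool_pos: [0.5551, 0.3405, 0.0461]
ee_rot: [2.114, 1.57, 0.614]
wrist_force: [0.1, 3.2, -0.2]
width: 0.0511
```

Request:
{"api": "drive_tool", "payload": {
  "commands": [
    [[0.004,0,0,0],[0,0,0,0],[0,0,0,0]]
  ]
}}

```text
time: 32.6
tool_pos: [0.5551, 0.3407, 0.046]
ee_rot: [2.212, 1.569, 0.712]
wrist_force: [0.6, 2.0, 6.0]
width: 0.0516
```

Request:
{"api": "drive_tool", "payload": {
  "commands": [
    [[0,0,0,0],[0,0,0,0],[0,0,0,0],[0,0,0,0],[-0.05,0,0,0],[-0.1,0,0,0],[-0.15,0,0,0],[-0.15,0,0,0],[0,-0.06,0.18,0],[0,-0.06,0.18,0],[0,-0.06,0.18,0],[0,-0.06,0.18,0],[0,-0.06,0.18,0],[0,0,0,0],[0,0,0,0]]
  ],
  "grip": 0.8
}}

```text
time: 34.1
tool_pos: [0.4961, 0.11, 0.1584]
ee_rot: [1.904, 1.569, 0.401]
wrist_force: [0.6, 0.4, -0.6]
width: 0.0752
```

```bash
python3 jars.py; python3 go.py 0.4526 -0.1619 0.14 3.9; python3 - <<'E'
from h import *
s=dict(np.load("pics/tlast.npz"));print(topc(s,(.555,.34),.085))
E
```

```text
[265. 154.] 571 z 0.067 plane 0.075 (array([ 0.64514168, -0.02002472]), np.float64(0.048599300350484265))
[112. 193.] 385 z 0.085 plane 0.075 (array([0.55591254, 0.34385929]), np.float64(0.0522490986501603))
[267. 191.] 571 z 0.067 plane 0.075 (array([ 0.55640177, -0.02462144]), np.float64(0.04675283838934956))
[327. 234.] 388 z 0.074 plane 0.075 (array([ 0.45271536, -0.16199914]), np.float64(0.051708888698938305))
[392. 272.] 244 z 0.069 plane 0.07 (array([ 0.36186717, -0.31317676]), np.float64(0.04047026499144875))
[123. 289.] 241 z 0.070 plane 0.07 (array([0.32985505, 0.31435304]), np.float64(0.04039821996413194))
t 34.15 head 4.0 p [0.4962 0.1109 0.1581] F [ 0.9  0.1 -0.1] w 0.0754
 turn deg 0.1 units 0.0003 | after turn shift units xyz [ 0.0724 -0.2481  1.077 ]  (mm [ 18.1 -62.  269.2])
(array([0.55525004, 0.3410965 ]), np.float64(0.05091299405803399))
```

Request:
{"api": "drive_tool", "payload": {
  "commands": [
    [[0.01,-0.031,0.1346,0],[0.01,-0.031,0.1346,0],[0.01,-0.031,0.1346,0],[0.01,-0.031,0.1346,0],[0.01,-0.031,0.1346,0],[0.01,-0.031,0.1346,0],[0.01,-0.031,0.1346,0],[0.01,-0.031,0.1346,0],[0,0,0,0],[0,0,0,0],[0,0,0,0]]
  ],
  "grip": 1
}}

```text
time: 35.25
tool_pos: [0.4536, -0.1608, 0.1372]
ee_rot: [2.697, 1.57, 1.198]
wrist_force: [0.5, -0.6, -0.1]
width: 0.094
```

```bash
python3 go.py 0.4527 -0.162 0.036 3.9
```

```text
t 35.25 head 4.2 p [ 0.4536 -0.1608  0.1372] F [ 0.5 -0.6 -0.1] w 0.0940
 turn deg 0.3 units 0.0007 | after turn shift units xyz [ 0.405  -0.0041  0.0044]  (mm [101.2  -1.    1.1])
```

Request:
{"api": "drive_tool", "payload": {
  "commands": [
    [[0.09,-0.003,0.004,0.0007],[0.1,0,0,0],[0.1,0,0,0],[0.08,0,0,0],[0.035,0,0,0],[0,0,0,0],[0,0,0,0]]
  ]
}}

```text
time: 35.95
tool_pos: [0.453, -0.163, 0.0369]
ee_rot: [1.174, 1.569, -0.33]
wrist_force: [-0.3, -0.4, 1.5]
width: 0.0941
```

```bash
python3 go.py 0.4527 -0.162 0.036 3.9
```

```text
t 35.95 head 3.8 p [ 0.453  -0.163   0.0369] F [-0.3 -0.4  1.5] w 0.0941
 turn deg -0.1 units -0.0002 | after turn shift units xyz [ 0.0035 -0.0011 -0.0042]  (mm [ 0.9 -0.3 -1.1])
```

Request:
{"api": "drive_tool", "payload": {
  "commands": [
    [[0,0,0,0],[0,0,0,0],[0,0,0,0],[0,0,0,0],[0,0,0,0],[0,0,0,0],[0,0,0,0]]
  ],
  "grip": 0.3
}}

```text
time: 36.65
tool_pos: [0.4524, -0.1634, 0.036]
ee_rot: [1.526, 1.57, 0.021]
wrist_force: [1.8, 0.5, 0.4]
width: 0.0512
```

```bash
python3 go.py 0.5655 0.2637 0.14 3.9
```

```text
t 36.65 head 3.8 p [ 0.4524 -0.1634  0.036 ] F [1.8 0.5 0.4] w 0.0512
 turn deg -0.1 units -0.0004 | after turn shift units xyz [-0.4162  0.5677 -1.6738]  (mm [-104.   141.9 -418.4])
```

Request:
{"api": "drive_tool", "payload": {
  "commands": [
    [[-0.04,0,0,0],[-0.09,0,0,0],[-0.1,0,0,0],[-0.1,0,0,0],[-0.086,0,0,0],[0,0.0568,-0.1668,0],[0,0.0568,-0.1668,0],[0,0.0568,-0.1668,0],[0,0.0568,-0.1668,0],[0,0.0568,-0.1668,0],[0,0.0568,-0.1668,0],[0,0.0568,-0.1668,0],[0,0.0568,-0.1668,0],[0,0.0568,-0.1668,0],[0,0.0568,-0.1668,0],[0,0,0,0],[0.08,0,0,0],[0.08,0,0,0],[0.055,0,0,0],[0,0,0,0]]
  ]
}}

```text
time: 38.65
tool_pos: [0.5644, 0.2608, 0.0831]
ee_rot: [-1.257, 1.565, -2.763]
wrist_force: [-0.2, 1.7, -2.8]
width: 0.0514
```

Request:
{"api": "drive_tool", "payload": {
  "commands": [
    [[0,0,0,0],[0,0,0,0]]
  ]
}}

```text
time: 38.85
tool_pos: [0.5672, 0.262, 0.0877]
ee_rot: [1.852, 1.568, 0.347]
wrist_force: [0.3, -0.4, -1.2]
width: 0.0515
```

```bash
python3 go.py 0.5655 0.2623 0.046 3.9;python3 snap.py side s16 150 80 250 170
```

```text
t 38.85 head 3.8 p [0.5672 0.262  0.0877] F [ 0.3 -0.4 -1.2] w 0.0515
 turn deg -0.1 units -0.0004 | after turn shift units xyz [ 0.1669 -0.0068 -0.0015]  (mm [41.7 -1.7 -0.4])
```

View pics/s16.png

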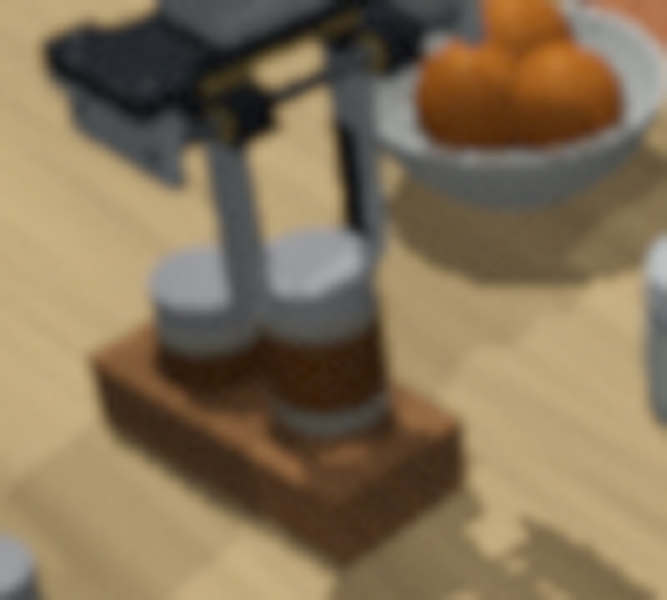

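Request:
{"api": "drive_tool", "payload": {
  "commands": [
    [[0.03,-0.004,0,0],[0.02,0,0,0],[0.02,0,0,0],[0,0,0,0],[0,0,0,0]]
  ]
}}

```text
time: 39.4
tool_pos: [0.5652, 0.2623, 0.0682]
ee_rot: [-2.141, 1.57, 2.637]
wrist_force: [0.4, 1.5, -1.5]
width: 0.0514
```

Request:
{"api": "drive_tool", "payload": {
  "commands": [
    [[0.02,0,0,0],[0.02,0,0,0],[0.02,0,0,0],[0.016,0,0,0],[0,0,0,0],[0,0,0,0]]
  ]
}}

```text
time: 40.0
tool_pos: [0.5654, 0.2621, 0.0491]
ee_rot: [-2.498, 1.571, 2.28]
wrist_force: [1.8, 3.0, -3.2]
width: 0.0514
```

Request:
{"api": "drive_tool", "payload": {
  "commands": [
    [[0.006,0,0,0],[0.006,0,0,0],[0.004,0,0,0],[0,0,0,0]]
  ]
}}

```text
time: 40.4
tool_pos: [0.5656, 0.2623, 0.0462]
ee_rot: [2.179, 1.57, 0.674]
wrist_force: [0.4, 2.9, 1.5]
width: 0.0518
```

Request:
{"api": "drive_tool", "payload": {
  "commands": [
    [[0.003,0,0,0],[0,0,0,0],[0,0,0,0]]
  ]
}}

```text
time: 40.7
tool_pos: [0.5657, 0.2624, 0.0461]
ee_rot: [2.199, 1.569, 0.695]
wrist_force: [-0.8, 3.4, 6.2]
width: 0.0513
```

Request:
{"api": "drive_tool", "payload": {
  "commands": [
    [[0,0,0,0],[0,0,0,0],[0,0,0,0],[0,0,0,0],[-0.05,0,0,0],[-0.1,0,0,0],[-0.15,0,0,0],[-0.15,0,0,0],[0,-0.16,0,0],[0,-0.16,0,0],[0,-0.16,0,0],[0,-0.16,0,0],[0,-0.09,0.02,0],[0,0,0,0],[0,0,0,0]]
  ],
  "grip": 0.8
}}

```text
time: 42.2
tool_pos: [0.3842, 0.2452, 0.1586]
ee_rot: [1.845, 1.568, 0.341]
wrist_force: [0.4, 0.3, 0.5]
width: 0.0751
```

```bash
python3 go.py 0.3841 0.2454 0.036 3.9; python3 jars.py; python3 snap.py wrist w17; python3 - <<'E'
from h import *
s=dict(np.load("pics/tlast.npz"));print(topc(s,(.565,.264),.085),topc(s,(.555,.34),.085))
s=dict(np.load("pics/w17.npz"));print(topc(s,(.384,.2454),.07),topc(s,(.33,.3144),.07),proj(s,[[.3841,.2454,.07],[.33,.3144,.07]]))
E
```

```text
t 42.20 head 3.8 p [0.3842 0.2452 0.1586] F [0.4 0.3 0.5] w 0.0751
 turn deg -0.1 units -0.0003 | after turn shift units xyz [ 4.903e-01 -4.000e-04 -9.000e-04]  (mm [ 1.226e+02 -1.000e-01 -2.000e-01])
[266. 154.] 561 z 0.067 plane 0.075 (array([ 0.64481607, -0.01879109]), np.float64(0.05011091312417953))
[146. 188.] 431 z 0.085 plane 0.075 (array([0.56577356, 0.26394074]), np.float64(0.05429976638170463))
[114. 193.] 448 z 0.085 plane 0.075 (array([0.5556816 , 0.34107554]), np.float64(0.05488879746203023))
[267. 191.] 567 z 0.067 plane 0.075 (array([ 0.55652905, -0.02681754]), np.float64(0.04812674287803134))
[153. 265.] 232 z 0.069 plane 0.07 (array([0.38405166, 0.24550319]), np.float64(0.03985315249770727))
[392. 272.] 243 z 0.068 plane 0.07 (array([ 0.36180237, -0.31305251]), np.float64(0.04055366021327325))
(array([0.56530292, 0.26244888]), np.float64(0.05250263032141651)) (array([0.55501873, 0.33938216]), np.float64(0.052832137611938494))
(array([0.38308127, 0.24292528]), np.float64(0.04010676606905282)) (array([0.32916316, 0.31149857]), np.float64(0.039973352407783075)) [[252.9598495  188.51290565]
 [206.31895715 121.93398335]]
```

View pics/w17.png

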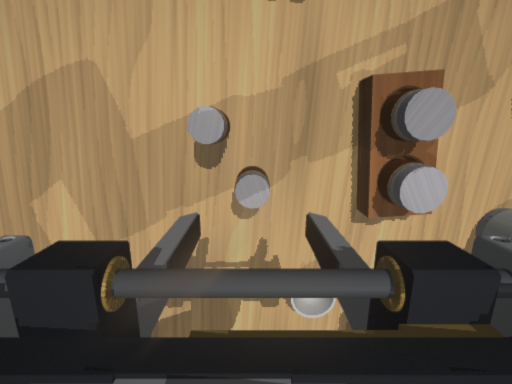

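Request:
{"api": "drive_tool", "payload": {
  "commands": [
    [[0.1,0,0.002,0],[0.12,0,0,0],[0.12,0,0,0],[0.1,0,0,0],[0.05,0,0,0],[0,0,0,0],[0,0,0,0]]
  ]
}}

```text
time: 43.0
tool_pos: [0.3847, 0.2448, 0.0357]
ee_rot: [1.963, 1.57, 0.458]
wrist_force: [0.3, -0.2, -0.5]
width: 0.075
```

Request:
{"api": "drive_tool", "payload": {
  "commands": [
    [[0,0,0,0],[0,0,0,0],[0,0,0,0],[0,0,0,0],[0,0,0,0],[0,0,0,0]]
  ],
  "grip": 0.2
}}

```text
time: 43.6
tool_pos: [0.3839, 0.2447, 0.0352]
ee_rot: [1.98, 1.57, 0.475]
wrist_force: [0.1, 0.3, 1.6]
width: 0.0393
```

```bash
python3 go.py 0.558 -0.22 0.15 3.9
```

```text
t 43.60 head 3.8 p [0.3839 0.2447 0.0352] F [0.1 0.3 1.6] w 0.0393
 turn deg -0.1 units -0.0003 | after turn shift units xyz [-0.4591  0.5685  1.9017]  (mm [-114.8  142.1  475.4])
```

```bash
python3 go.py 0.5609 -0.347 0.13 3.9
```

```text
t 43.60 head 3.8 p [0.3839 0.2447 0.0352] F [0.1 0.3 1.6] w 0.0393
 turn deg -0.1 units -0.0003 | after turn shift units xyz [-0.3791  0.5455  2.4093]  (mm [-94.8 136.4 602.3])
```

Request:
{"api": "drive_tool", "payload": {
  "commands": [
    [[-0.04,0,0,0],[-0.09,0,0,0],[-0.1,0,0,0],[-0.15,0,0,0],[0,0.0419,0.1853,0],[0,0.0419,0.1853,0],[0,0.0419,0.1853,0],[0,0.0419,0.1853,0],[0,0.0419,0.1853,0],[0,0.0419,0.1853,0],[0,0.0419,0.1853,0],[0,0.0419,0.1853,0],[0,0.0419,0.1853,0],[0,0.0419,0.1853,0],[0,0.0419,0.1853,0],[0,0.0419,0.1853,0],[0,0.0427,0.1857,0],[0,0,0,0],[0,0,0,0],[0,0,0,0]]
  ]
}}

```text
time: 45.6
tool_pos: [0.5592, -0.3465, 0.1299]
ee_rot: [-2.806, 1.57, 1.973]
wrist_force: [-0.2, 0.5, -2.2]
width: 0.0392
```

```bash
python3 go.py 0.5609 -0.347 0.081 3.9; python3 snap.py wrist w18;python3 snap.py side s18 280 150 440 300;  python3 - <<'E'
from h import *
s=dict(np.load("pics/w18.npz"))
c=[[.5563,-.2225,.04],[.5586,-.2845,.04],[.5609,-.3465,.04]]
print(proj(s,c))
im=s["pixels"][:,:,::-1].copy()
for p in proj(s,c): cv2.circle(im,tuple(np.round(p).astype(int)),1,(0,255,0),-1)
cv2.imwrite("pics/w18.png",im)
E
```

```text
t 45.60 head 3.8 p [ 0.5592 -0.3465  0.1299] F [-0.2  0.5 -2.2] w 0.0392
 turn deg -0.1 units -0.0002 | after turn shift units xyz [0.1955 0.0067 0.0023]  (mm [48.9  1.7  0.6])
[[258.87009592  70.13507494]
 [256.87452948 132.29285324]
 [255.06954085 188.51452579]]
```

View pics/w18.png

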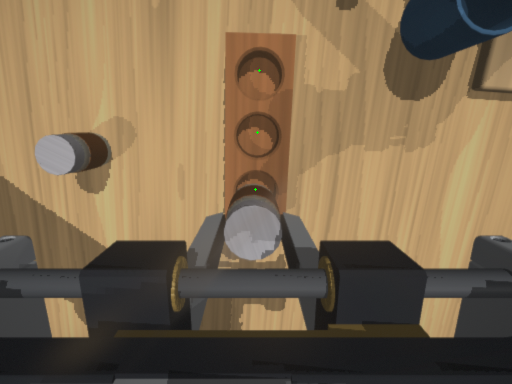

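View pics/s18.png

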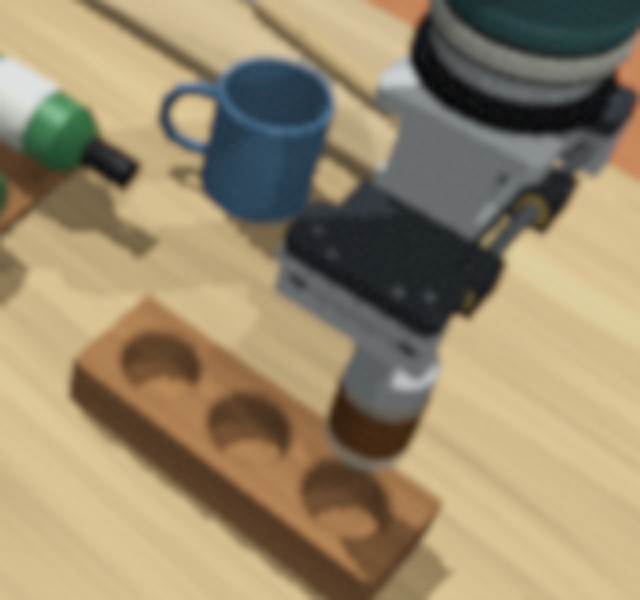

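Request:
{"api": "drive_tool", "payload": {
  "commands": [
    [[0.08,0.003,0.002,0],[0.08,0.002,0,0],[0.025,0,0,0],[0,0,0,0],[0,0,0,0],[0,0,0,0]]
  ]
}}

```text
time: 46.3
tool_pos: [0.5614, -0.3482, 0.0854]
ee_rot: [0.89, 1.568, -0.614]
wrist_force: [1.0, 1.1, -1.1]
width: 0.0392
```

```bash
python3 go.py 0.5609 -0.347 0.0455 3.9; python3 snap.py side s19 320 190 420 290
```

```text
t 46.30 head 3.8 p [ 0.5614 -0.3482  0.0854] F [ 1.   1.1 -1.1] w 0.0392
 turn deg -0.1 units -0.0003 | after turn shift units xyz [ 0.1597 -0.0017 -0.0051]  (mm [39.9 -0.4 -1.3])
```

View pics/s19.png

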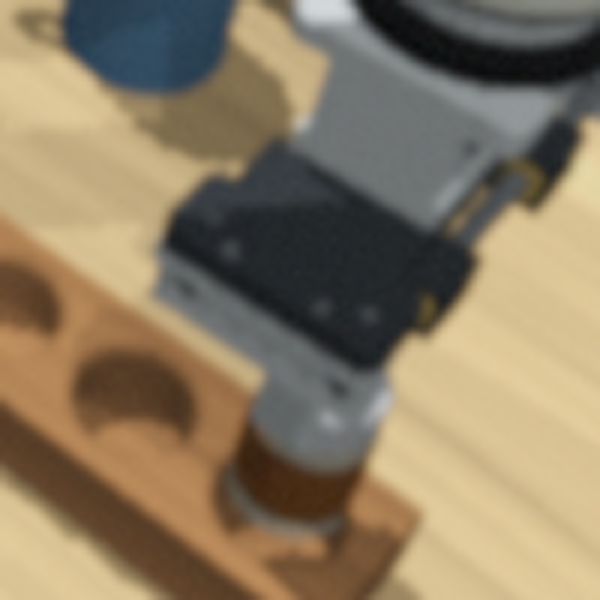

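Request:
{"api": "drive_tool", "payload": {
  "commands": [
    [[0.03,-0.001,-0.003,0],[0.02,0,0,0],[0.02,0,0,0],[0,0,0,0],[0,0,0,0]]
  ]
}}

```text
time: 46.85
tool_pos: [0.5601, -0.3471, 0.0657]
ee_rot: [-2.3, 1.57, 2.479]
wrist_force: [0.3, 0.3, -2.1]
width: 0.0389
```

Request:
{"api": "drive_tool", "payload": {
  "commands": [
    [[0.02,0,0,0],[0.02,0,0,0],[0,0,0,0]]
  ]
}}

```text
time: 47.15
tool_pos: [0.5601, -0.3469, 0.0549]
ee_rot: [-2.49, 1.569, 2.288]
wrist_force: [0.5, 0.7, -2.1]
width: 0.0391
```

Request:
{"api": "drive_tool", "payload": {
  "commands": [
    [[0.016,0,0,0],[0.016,0,0,0],[0.008,0,0,0],[0,0,0,0],[0,0,0,0]]
  ]
}}

```text
time: 47.65
tool_pos: [0.5603, -0.3471, 0.0461]
ee_rot: [-2.453, 1.571, 2.325]
wrist_force: [1.1, -0.4, -1.6]
width: 0.039
```

Request:
{"api": "drive_tool", "payload": {
  "commands": [
    [[0.006,0,0,0],[0.004,0,0,0],[0,0,0,0]]
  ]
}}

```text
time: 47.95
tool_pos: [0.5607, -0.3476, 0.0453]
ee_rot: [0.708, 1.569, -0.797]
wrist_force: [-1.9, 0.9, 4.9]
width: 0.0391
```

Request:
{"api": "drive_tool", "payload": {
  "commands": [
    [[0,0,0,0],[0,0,0,0],[0,0,0,0],[0,0,0,0],[-0.05,0,0,0],[-0.1,0,0,0],[-0.15,0,0,0],[-0.15,0,0,0],[0,-0.16,0,0],[0,-0.16,0,0],[0,-0.16,0,0],[0,-0.16,0,0],[0,-0.14,-0.18,0],[0,0,0,0],[0,0,0,0],[0,0,0,0]]
  ],
  "grip": 0.75
}}

```text
time: 49.55
tool_pos: [0.3686, -0.3214, 0.1575]
ee_rot: [0.72, 1.568, -0.785]
wrist_force: [0.1, 0.2, 0.2]
width: 0.0706
```

```bash
python3 jars.py; python3 go.py 0.3618 -0.3131 0.036 3.9
```

```text
[266. 154.] 556 z 0.067 plane 0.075 (array([ 0.64482806, -0.01910555]), np.float64(0.048826832525311524))
[147. 188.] 438 z 0.084 plane 0.075 (array([0.56571049, 0.26383897]), np.float64(0.05463326687736762))
[402. 187.] 257 z 0.078 plane 0.07 (array([ 0.56040188, -0.34587506]), np.float64(0.043084710924032626))
[114. 193.] 450 z 0.084 plane 0.075 (array([0.55575092, 0.34122844]), np.float64(0.054757113194337174))
[267. 191.] 563 z 0.067 plane 0.075 (array([ 0.55569318, -0.02459725]), np.float64(0.047893670706382944))
[393. 272.] 242 z 0.069 plane 0.07 (array([ 0.361721  , -0.31330723]), np.float64(0.040300892012657366))
[123. 289.] 240 z 0.070 plane 0.07 (array([0.33004266, 0.31444557]), np.float64(0.04031609455026643))
t 49.60 head 3.8 p [ 0.3688 -0.3215  0.1572] F [-0.1 -0.4 -0. ] w 0.0707
 turn deg -0.1 units -0.0003 | after turn shift units xyz [ 0.485  -0.0255 -0.0353]  (mm [121.2  -6.4  -8.8])
```

Request:
{"api": "drive_tool", "payload": {
  "commands": [
    [[0.04,-0.0255,-0.0353,0],[0.1,0,0,0],[0.12,0,0,0],[0.12,0,0,0],[0.07,0,0,0],[0.035,0,0,0],[0,0,0,0],[0,0,0,0]]
  ]
}}

```text
time: 50.4
tool_pos: [0.3615, -0.3129, 0.0358]
ee_rot: [0.708, 1.569, -0.797]
wrist_force: [-0.4, -0.1, 0.8]
width: 0.0705
```

```bash
python3 go.py 0.3618 -0.3131 0.036 3.9
```

```text
t 50.40 head 3.8 p [ 0.3615 -0.3129  0.0358] F [-0.4 -0.1  0.8] w 0.0705
 turn deg -0.1 units -0.0003 | after turn shift units xyz [-0.0006  0.001   0.0009]  (mm [-0.2  0.2  0.2])
```

Request:
{"api": "drive_tool", "payload": {
  "commands": [
    [[0,0,0,0],[0,0,0,0],[0,0,0,0],[0,0,0,0],[0,0,0,0],[0,0,0,0]]
  ],
  "grip": 0.2
}}

```text
time: 51.0
tool_pos: [0.3608, -0.3122, 0.0353]
ee_rot: [0.936, 1.57, -0.569]
wrist_force: [0.4, 0.6, 1.1]
width: 0.0392
```

```bash
python3 go.py 0.5586 -0.2845 0.13 3.9
```

```text
t 51.00 head 3.8 p [ 0.3608 -0.3122  0.0353] F [0.4 0.6 1.1] w 0.0392
 turn deg -0.1 units -0.0003 | after turn shift units xyz [-0.379   0.7968 -0.0567]  (mm [-94.7 199.2 -14.2])
```

Request:
{"api": "drive_tool", "payload": {
  "commands": [
    [[-0.04,0,0,0],[-0.1,0,0,0],[-0.12,0,0,0],[-0.12,0,0,0],[0,0.1138,-0.0086,0],[0,0.1138,-0.0086,0],[0,0.1138,-0.0086,0],[0,0.1138,-0.0086,0],[0,0.1138,-0.0086,0],[0,0.1138,-0.0086,0],[0,0.114,-0.0084,0],[0,0,0,0],[0,0,0,0],[0.08,0,0,0],[0.08,0,0,0],[0.025,0,0,0],[0,0,0,0],[0,0,0,0],[0,0,0,0]]
  ]
}}

```text
time: 52.9
tool_pos: [0.5588, -0.2845, 0.0853]
ee_rot: [0.951, 1.568, -0.554]
wrist_force: [0.4, 0.3, -1.4]
width: 0.0396
```

```bash
python3 go.py 0.5586 -0.2836 0.0455 3.9; python3 snap.py side s20 300 170 420 290
```

```text
t 52.90 head 3.8 p [ 0.5588 -0.2845  0.0853] F [ 0.4  0.3 -1.4] w 0.0396
 turn deg -0.1 units -0.0004 | after turn shift units xyz [ 0.1593 -0.0007 -0.0037]  (mm [39.8 -0.2 -0.9])
```

View pics/s20.png

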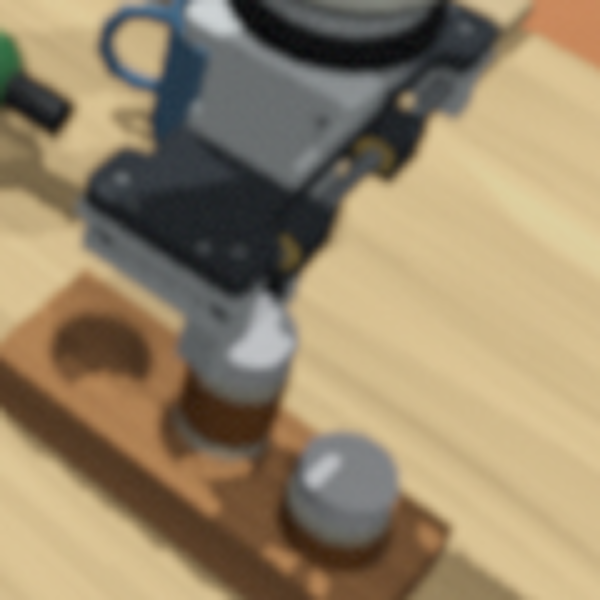

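Request:
{"api": "drive_tool", "payload": {
  "commands": [
    [[0.03,0,-0.003,0],[0.02,0,0,0],[0.02,0,0,0],[0,0,0,0],[0,0,0,0]]
  ]
}}

```text
time: 53.45
tool_pos: [0.5581, -0.283, 0.0657]
ee_rot: [-2.338, 1.57, 2.44]
wrist_force: [0.2, 0.4, -0.6]
width: 0.0394
```

Request:
{"api": "drive_tool", "payload": {
  "commands": [
    [[0.02,0,0,0],[0.02,0,0,0],[0.016,0,0,0],[0.016,0,0,0],[0,0,0,0]]
  ]
}}

```text
time: 53.95
tool_pos: [0.5577, -0.2828, 0.047]
ee_rot: [-2.242, 1.569, 2.536]
wrist_force: [0.3, -0.3, -1.4]
width: 0.0393
```

Request:
{"api": "drive_tool", "payload": {
  "commands": [
    [[0.008,0,0,0],[0.006,0,0,0],[0.003,0,0,0],[0,0,0,0],[0,0,0,0]]
  ]
}}

```text
time: 54.45
tool_pos: [0.5586, -0.2835, 0.0452]
ee_rot: [0.816, 1.569, -0.689]
wrist_force: [-1.1, 0.4, 5.2]
width: 0.0395
```

Seated. Release; go for the last jar at (0.330, 0.314).

Request:
{"api": "drive_tool", "payload": {
  "commands": [
    [[0,0,0,0],[0,0,0,0],[0,0,0,0],[0,0,0,0],[-0.05,0,0,0],[-0.1,0,0,0],[-0.15,0,0,0],[-0.15,0,0,0],[0,-0.1,0,0],[0,-0.15,-0.05,0],[0,-0.1,-0.15,0],[0,-0.05,-0.18,0],[0,0,-0.18,0],[0,0,-0.18,0],[0,0,-0.18,0],[0,0,0,0]]
  ],
  "grip": 0.75
}}

```text
time: 56.05
tool_pos: [0.4431, -0.0559, 0.1579]
ee_rot: [2.074, 1.568, 0.575]
wrist_force: [0.1, -0.6, 1.0]
width: 0.0705
```

```bash
python3 jars.py; python3 go.py 0.33 0.3144 0.15 3.9
```

```text
[265. 154.] 543 z 0.067 plane 0.075 (array([ 0.64499025, -0.02007425]), np.float64(0.049888066917307745))
[146. 188.] 436 z 0.084 plane 0.075 (array([0.56597991, 0.26384393]), np.float64(0.05450252187994399))
[402. 187.] 257 z 0.078 plane 0.07 (array([ 0.56050559, -0.34593678]), np.float64(0.04308551589101977))
[377. 188.] 250 z 0.079 plane 0.07 (array([ 0.55942804, -0.28609979]), np.float64(0.04222321658915029))
[114. 193.] 445 z 0.084 plane 0.075 (array([0.55570245, 0.34094554]), np.float64(0.05534994516834098))
[261. 190.] 327 z 0.067 plane 0.07 (array([ 0.55833737, -0.00521924]), np.float64(0.04738220252533094))
[123. 289.] 244 z 0.070 plane 0.07 (array([0.33006404, 0.31422204]), np.float64(0.04056635790030385))
t 56.10 head 4.1 p [ 0.4435 -0.0583  0.1577] F [-0.2 -1.3  0.6] w 0.0705
 turn deg 0.2 units 0.0004 | after turn shift units xyz [ 0.0309 -0.3514 -1.5184]  (mm [   7.7  -87.9 -379.6])
```

Request:
{"api": "drive_tool", "payload": {
  "commands": [
    [[0,-0.0351,-0.1518,0],[0,-0.0351,-0.1518,0],[0,-0.0351,-0.1518,0],[0,-0.0351,-0.1518,0],[0,-0.0351,-0.1518,0],[0,-0.0351,-0.1518,0],[0,-0.0351,-0.1518,0],[0,-0.0351,-0.1518,0],[0,-0.0351,-0.1518,0],[0,-0.0351,-0.1518,0],[0,0,0,0],[0,0,0,0],[0,0,0,0]]
  ]
}}

```text
time: 57.4
tool_pos: [0.3318, 0.3114, 0.1566]
ee_rot: [0.763, 1.57, -0.744]
wrist_force: [0.2, -0.5, 0.0]
width: 0.0708
```

```bash
python3 go.py 0.33 0.3143 0.036 3.9; python3 snap.py wrist w21; python3 - <<'E'
from h import *
s=dict(np.load("pics/w21.npz"));print(topc(s,(.33,.3144),.07))
E
```

```text
t 57.40 head 3.7 p [0.3318 0.3114 0.1566] F [ 0.2 -0.5  0. ] w 0.0708
 turn deg -0.2 units -0.0007 | after turn shift units xyz [ 0.4824 -0.0065 -0.0121]  (mm [120.6  -1.6  -3. ])
(array([0.32893766, 0.31198481]), np.float64(0.040068555877692785))
```

Request:
{"api": "drive_tool", "payload": {
  "commands": [
    [[0.05,-0.0055,-0.009,0],[0.1,0,0,0],[0.12,0,0,0],[0.12,0,0,0],[0.0624,0,0,0],[0.03,0,0,0],[0,0,0,0],[0,0,0,0]]
  ]
}}

```text
time: 58.25
tool_pos: [0.3299, 0.3149, 0.0365]
ee_rot: [2.153, 1.569, 0.648]
wrist_force: [0.4, -0.5, 0.7]
width: 0.0704
```

```bash
python3 go.py 0.33 0.3143 0.036 3.9
```

```text
t 58.25 head 3.7 p [0.3299 0.3149 0.0365] F [ 0.4 -0.5  0.7] w 0.0704
 turn deg -0.2 units -0.0004 | after turn shift units xyz [0.002  0.0002 0.0024]  (mm [0.5 0.  0.6])
```

Request:
{"api": "drive_tool", "payload": {
  "commands": [
    [[0,0,0,0],[0,0,0,0],[0,0,0,0],[0,0,0,0],[0,0,0,0],[0,0,0,0]]
  ],
  "grip": 0.2
}}

```text
time: 58.85
tool_pos: [0.3295, 0.315, 0.0361]
ee_rot: [2.172, 1.57, 0.667]
wrist_force: [0.5, 0.2, 0.8]
width: 0.0395
```

```bash
python3 go.py 0.5563 -0.2225 0.13 3.9
```

```text
t 58.85 head 3.8 p [0.3295 0.315  0.0361] F [0.5 0.2 0.8] w 0.0395
 turn deg -0.1 units -0.0003 | after turn shift units xyz [-0.3756  0.759   2.2066]  (mm [-93.9 189.7 551.7])
```

Request:
{"api": "drive_tool", "payload": {
  "commands": [
    [[-0.04,0,0,0],[-0.1,0,0,0],[-0.12,0,0,0],[-0.12,0,0,0],[0,0.0584,0.1695,0],[0,0.0584,0.1695,0],[0,0.0584,0.1695,0],[0,0.0584,0.1695,0],[0,0.0584,0.1695,0],[0,0.0584,0.1695,0],[0,0.0584,0.1695,0],[0,0.0584,0.1695,0],[0,0.0584,0.1695,0],[0,0.0584,0.1695,0],[0,0.0584,0.1695,0],[0,0.0584,0.1695,0],[0,0.0582,0.1698,0],[0,0,0,0],[0,0,0,0],[0,0,0,0]]
  ]
}}

```text
time: 60.85
tool_pos: [0.5545, -0.2214, 0.1308]
ee_rot: [-2.696, 1.57, 2.083]
wrist_force: [0.5, 0.1, -1.4]
width: 0.0386
```

```bash
python3 go.py 0.5563 -0.2218 0.083 3.9
```

```text
t 60.85 head 3.8 p [ 0.5545 -0.2214  0.1308] F [ 0.5  0.1 -1.4] w 0.0386
 turn deg -0.1 units -0.0002 | after turn shift units xyz [0.1911 0.007  0.0021]  (mm [47.8  1.7  0.5])
```

Request:
{"api": "drive_tool", "payload": {
  "commands": [
    [[0.08,0.002,0.001,0],[0.08,0.002,0,0],[0.03,0,0,0],[0,0,0,0],[0,0,0,0],[0,0,0,0]]
  ]
}}

```text
time: 61.45
tool_pos: [0.5567, -0.2227, 0.0849]
ee_rot: [1.067, 1.568, -0.438]
wrist_force: [0.7, -0.4, -1.4]
width: 0.0391
```

```bash
python3 go.py 0.5563 -0.2218 0.0461 3.9; python3 snap.py side s22 290 150 410 270
```

```text
t 61.45 head 3.8 p [ 0.5567 -0.2227  0.0849] F [ 0.7 -0.4 -1.4] w 0.0391
 turn deg -0.1 units -0.0003 | after turn shift units xyz [ 0.1554 -0.0013 -0.0037]  (mm [38.8 -0.3 -0.9])
```

View pics/s22.png

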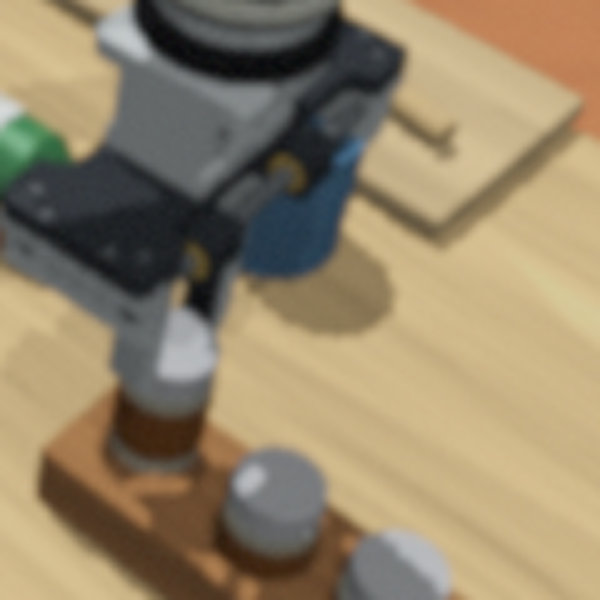

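Request:
{"api": "drive_tool", "payload": {
  "commands": [
    [[0.03,0,-0.003,0],[0.02,0,0,0],[0.02,0,0,0],[0,0,0,0],[0,0,0,0]]
  ]
}}

```text
time: 62.0
tool_pos: [0.5556, -0.2219, 0.0654]
ee_rot: [-2.188, 1.57, 2.59]
wrist_force: [-0.0, -0.5, -0.3]
width: 0.0392
```

Request:
{"api": "drive_tool", "payload": {
  "commands": [
    [[0.02,0,0,0],[0.02,0,0,0],[0.016,0,0,0],[0.012,0,0,0],[0,0,0,0]]
  ]
}}

```text
time: 62.5
tool_pos: [0.5556, -0.2217, 0.048]
ee_rot: [-2.285, 1.57, 2.494]
wrist_force: [-0.1, -0.1, -1.6]
width: 0.0392
```

Request:
{"api": "drive_tool", "payload": {
  "commands": [
    [[0.008,0,0,0],[0.006,0,0,0],[0.003,0,0,0],[0,0,0,0],[0,0,0,0]]
  ]
}}

```text
time: 63.0
tool_pos: [0.5561, -0.2219, 0.0462]
ee_rot: [1.072, 1.57, -0.433]
wrist_force: [-3.0, 1.2, 4.6]
width: 0.0393
```

Seated. Release, raise and withdraw clear for the final look.

Request:
{"api": "drive_tool", "payload": {
  "commands": [
    [[0,0,0,0],[0,0,0,0],[0,0,0,0],[0,0,0,0],[-0.05,0,0,0],[-0.1,0,0,0],[-0.15,0,0,0],[-0.15,0,0,0],[0,-0.16,0,0],[0,-0.18,0,0],[0,-0.18,0,0],[0,-0.18,0,0],[0,-0.1,0,0],[0,0,0,0],[0,0,0,0],[0,0,0,0]]
  ],
  "grip": 0.75
}}

```text
time: 64.6
tool_pos: [0.3574, -0.2352, 0.1575]
ee_rot: [1.297, 1.57, -0.207]
wrist_force: [0.9, -0.2, -0.6]
width: 0.0704
```

```bash
python3 jars.py;python3 bott.py L|tail -1;python3 bott.py U|tail -1; python3 snap.py top t30; python3 snap.py side s30; python3 - <<'E'
from h import *
for f in ["t1","t30"]:
    s=dict(np.load(f"pics/{f}.npz"))
    print(topc(s,(.74,.198),.08),topc(s,(.4795,.0913),.035),topc(s,(.747,-.1486),.085))
    if f=="t30":
        for p in [(.5609,-.3465),(.5586,-.2845),(.5563,-.2225)]: print(topc(s,p,.08))
E
```

```text
[265. 154.] 551 z 0.067 plane 0.075 (array([ 0.64557228, -0.0197164 ]), np.float64(0.05093135726389877))
[146. 188.] 434 z 0.084 plane 0.075 (array([0.56616247, 0.26374781]), np.float64(0.05423647002875259))
[402. 187.] 254 z 0.078 plane 0.07 (array([ 0.56041424, -0.34575137]), np.float64(0.042914854309287605))
[377. 188.] 248 z 0.079 plane 0.07 (array([ 0.55942066, -0.28600329]), np.float64(0.04230960010321481))
[114. 193.] 450 z 0.085 plane 0.075 (array([0.55575621, 0.34113289]), np.float64(0.05535054378118139))
[267. 191.] 555 z 0.067 plane 0.075 (array([ 0.55568582, -0.02686042]), np.float64(0.04796874643744601))
[350. 190.] 246 z 0.079 plane 0.07 (array([ 0.55603765, -0.22099093]), np.float64(0.04211479594810269))
t range -0.04644600395676024 0.09292827224879063 want -.094(cap) .045
t range -0.0922364088331583 0.04728568881189049 want -.094(cap) .045
(array([0.73987268, 0.19746043]), np.float64(0.06113418196123656)) (array([0.47988905, 0.09206626]), np.float64(0.03486759341646343)) (array([ 0.7474036 , -0.14940639]), np.float64(0.03761123949336729))
(array([0.73950829, 0.1975761 ]), np.float64(0.06144323206287532)) (array([0.48052302, 0.09231851]), np.float64(0.035838889668977435)) (array([ 0.74709141, -0.14921018]), np.float64(0.0386069129444507))
(array([ 0.55966886, -0.3442805 ]), np.float64(0.040339283155219306))
(array([ 0.55858664, -0.28439565]), np.float64(0.04033377870166391))
(array([ 0.55510888, -0.21965113]), np.float64(0.0405775191690135))
```

View pics/t30.png

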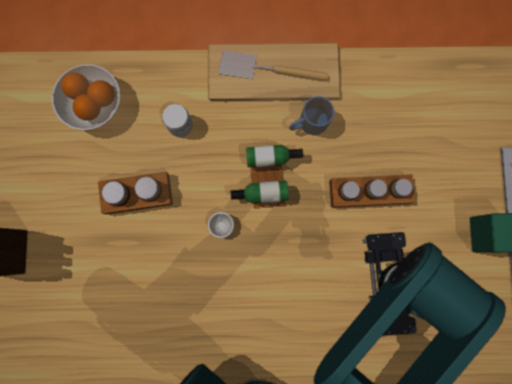

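View pics/s30.png

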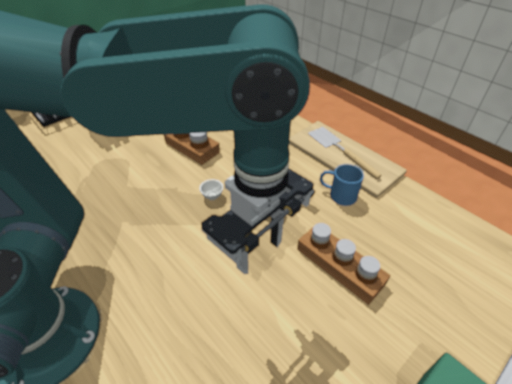

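```bash
python3 -c "
from bench import robot
print(robot.close_job())"
```

```text
the job is handed in; nothing more can be done
None
```

The worktop is cleared. All five jars and both bottles are in place, and I handed the job in at about 65 s of the 210 s allowed.

- **Bottles:** I tipped each bottle inside the grip by pushing its foot against a cradle saddle, then lowered it into its own trough. Bottle 1 first came down about 11 mm off centre, so I gripped it again and moved it. The last top view shows both lying level (top about 70 mm up), each within about 2 mm of centre along its trough.
- **Jars:** Three small jars are in the small-ring rack and two large jars in the large-ring rack. Their lids measure 78–79 mm and 84–85 mm up, where 80 and 85 mm is expected for a jar down on the base board.
- **Ramekin, tin and mug:** They measure within 1 mm of where they started, which is inside the camera error. I saw no jar knocked aside in any picture.

**Disagreements between measurements:** the wrist camera placed things up to about 4.5 mm lower in y than the top camera. For the racks, the rack outline and the ring holes disagreed by 2–3 mm. I took values in between, and the jars went in with only a few newtons. Wrist force readings stayed under about 10 N at every check.

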